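# Scan the slide holders

## Robot

A 7-joint arm with a two-finger parallel gripper is mounted at the origin on the work surface. World frame = base frame: x ahead of the robot, y to its left, z up, the work surface at z = 0. Lengths are in m, angles in rad, forces in N, time in s.
With the tool pointing down it reaches from about 0.4 to 0.925 m from the base axis. Payload 5.6 kg.
Tool frame: the origin (TCP) lies at the very end of the fingers, on their centre line; the grasp point (between the pads) lies 19 mm behind it (robot.tcp_to_grasp is the distance from the TCP to the grasp point, in m); z points along the fingers, y is the line along which they close (so a half turn about z gives the same grasp; the last joint's range is limited). The gripper opens to 85 mm and grips with 20 to 120 N. Pads are 22 mm wide; open, the fingers measure 114 mm over their backs; the gripper's body (76 mm by 85 mm) begins 54 mm behind the grasp point. The pads swing forward as they close: fully open they stand 13 mm farther back than shut.
Start: joints at [-0.043, 0.468, -0.012, 1.603, 0.006, 1.071, -0.056], TCP at [0.65, -0, 0.207] pointing down, gripper open.
Joint ranges: [-2.53, 2.53], [-0.31, 2.02], [-1.57, 1.55], [0.28, 2.44], [-1.29, 4.43], [0.15, 1.84], [-2.92, 2.92]. Speed limits (rad/s): [2.57, 2.57, 3.14, 3.14, 3.14, 3.14, 3.14].

## Interface

Orientations are given as a unit quaternion [x, y, z, w].
In Python, from workcell import read_state, imaging, robot gives the robot as it stands. The module is installed in compiled form; this text tells all that it offers.
- The arm moves only by the tool drive_tool, never from a script. Its argument "commands" is a list of rows, each an object with "travel": the shift along the tool's x, y, z each as a share of 0.4 m, from -1 to 1, a list of three; "dr": the turn, a rotation vector about the tool's x, y, z each as a share of pi/2 rad, from -1 to 1, a list of three; "jaw": the opening, from 0 (shut) to 1 (fully open). A call has 1 to 12 rows; each row is the pose to reach, as a shift and turn from the pose commanded when the call began, along the tool's axes at that moment; what a row does not reach only later rows make up. A row lasts 1/10 s, in which the tool goes at most 50 mm and 8.59 degrees, less where a joint would pass 70% of its speed; a pose out of reach is approached as far as the arm can. A call with a number of a shift or a turn outside -1 to 1 is refused whole. A call with a gripper value outside its range is refused whole. The fingers move at their own pace and stop on an object; "squeeze" is the grip in N (left out, the last holds). Time passes only in rows, so rows that repeat a pose let the fingers close. It gives the time, the measured TCP pose, the force, the opening and the grip force at its end, in the units of the state.
- read_state(): the state, without advancing time (a new reading comes with each control period).
- imaging.capture(name): name is "scene" or "side" or "wrist"; returns a dict with "image" (480x640x3 uint8, red, green, blue), "fovy" (degrees; the focal length in pixels is half the picture's height over the tangent of half this angle, whatever the lens; pixels are square), "cx", "cy" (the principal point, pixels), "cam_to_world" (4x4, takes a point from camera to world coordinates). Camera axes: x right, y down, z forward; pixel columns grow to the right and rows downward; lengths in m; the calibration is good to about 2 mm. A picture is of the moment at which its call begins. There is no depth.
- robot.finish_job(): hands the job in; it is judged then, once.
The state is a dict: "time": time; "joints": joint angles; "joint_vel": joint speeds; "tau": joint torques, N m; "ee_pos": TCP position; "eef_rot": TCP orientation; "force": force on the tool from outside, world axes, zero at the start; "ft_torque": the same for the moment, N m; "width": finger opening in m; "gripper_force": force on a finger pad.
Only numpy, scipy, OpenCV 4.12 (cv2) and the standard library are available. Lean on these libraries where they do the work, as an engineer would, in place of code of your own. Each camera call takes 0.05 s, during which the arm holds its last target. There are 200 camera calls.

## Task

Run the slide holders through the scanner: set every slide holder from the mat flat into its own pocket of the carriage, push the carriage in until it clicks home, and only then press the start button fully down for a moment and let it come up. Afterwards pull the carriage all the way out again and lay every holder back flat on the rubber mat, wholly on it and side by side, the right way up; do not disturb the other things on the bench.

Things in the scene. Friction and masses are not known exactly. Their poses are not given: they have to be found in the camera images.
- holder_a_mid (a point): a slide holder (two or three are present, all alike; absent ones give None): flat aluminium plate 66 (x) x 90 (y) x 8 mm carrying two glass slides, with an upright grip rib along its middle, 12 mm thick (x), 56 mm long (y), rising from the plate to 42 mm above the underside; 140 g nominal. This point is its centre, 21 mm above its underside; z is up when it lies flat. At the start it lies on the mat. Grip the rib across its 12 mm.
- holder_b_mid (a point): a slide holder (two or three are present, all alike; absent ones give None): flat aluminium plate 66 (x) x 90 (y) x 8 mm carrying two glass slides, with an upright grip rib along its middle, 12 mm thick (x), 56 mm long (y), rising from the plate to 42 mm above the underside; 140 g nominal. This point is its centre, 21 mm above its underside; z is up when it lies flat. At the start it lies on the mat. Grip the rib across its 12 mm.
- holder_c_mid (a point): a slide holder (two or three are present, all alike; absent ones give None): flat aluminium plate 66 (x) x 90 (y) x 8 mm carrying two glass slides, with an upright grip rib along its middle, 12 mm thick (x), 56 mm long (y), rising from the plate to 42 mm above the underside; 140 g nominal. This point is its centre, 21 mm above its underside; z is up when it lies flat. At the start it lies on the mat. Grip the rib across its 12 mm.
- mat_mid (a point): centre of the top face of the flat black rubber mat, 240 (x) x 320 (y) mm, 3 mm thick, no rim, fixed to the table; axes along its sides, z up
- pocket0 (a point): centre of the floor of one of the three pockets in the scanner's carriage, side by side along x, 78 mm apart. Each is 72 (x) x 96 (y) mm with walls 7 mm high, so a holder fits with 3 mm to spare each side, its long side along y, either way round. z up; y is the direction in which the carriage slides in, under the head. Moves with the carriage
- pocket1 (a point): centre of the floor of one of the three pockets in the scanner's carriage, side by side along x, 78 mm apart. Each is 72 (x) x 96 (y) mm with walls 7 mm high, so a holder fits with 3 mm to spare each side, its long side along y, either way round. z up; y is the direction in which the carriage slides in, under the head. Moves with the carriage
- pocket2 (a point): centre of the floor of one of the three pockets in the scanner's carriage, side by side along x, 78 mm apart. Each is 72 (x) x 96 (y) mm with walls 7 mm high, so a holder fits with 3 mm to spare each side, its long side along y, either way round. z up; y is the direction in which the carriage slides in, under the head. Moves with the carriage
- carriage_mid (a point): centre of the carriage's pocket floor (same point and axes as the middle pocket); the pocket part is 240 (x) x 106 (y) mm. With the carriage fully out this point is 80 mm from the face of the head (the head spans z 110 to 195 mm above the table, 250 mm wide in x; its underside clears loaded holders by 38 mm)
- carriage_handle (a point): grip point of the carriage's handle: an upright black plate 60 (x) x 12 (y) mm, from 29 to 87 mm above the table, on a flat bar at the end of the carriage away from the head, 160 mm from the pocket centres; this point is 62 mm above the table; axes as the carriage's (slides in to +y)
- carriage (a joint): carriage slide: 0 = fully out (loading position), 0.135 m = end stop, fully in under the head. It runs with 1 to 2 N of friction; from about 0.119 to 0.1285 a sprung detent resists with up to about 8 N, then it snaps in and holds the carriage at the end stop (above 0.131 it is latched). Pulling back out takes a similar force to leave the detent. Grip the handle or push it from behind
- start_button_top (a point): centre of the top face of the round start button (34 mm across) on top of the scanner's head, about 0.21 to 0.22 m above the table; it is pressed straight down
- start_button (a joint): travel of the start button: 0 = up, 0.008 m = fully down (over 0.007 counts as fully down); it springs back when released; about 4 N holds it fully down
- slide_box: bystander, to be left alone: closed grey plastic slide box 100 x 75 x 32 mm; origin at the centre of its underside
- eyepiece: bystander, to be left alone: black microscope eyepiece standing on end, 38 mm across, 54 mm tall; origin at the centre of its underside
- petri_dish: bystander, to be left alone: glass dish 90 mm across, 16 mm high; origin at the centre of its underside
- oil_bottle: bystander, to be left alone: small bottle 36 mm across, 75 mm tall; origin at the centre of its underside
- beaker: bystander, to be left alone: glass beaker 70 mm across, 85 mm tall; origin at the centre of its underside
- stain_jar: bystander, to be left alone: amber jar 54 mm across, 70 mm tall; origin at the centre of its underside
There are look-alikes about, which are no part of the job. What is shaped like the part that bears holder_a_mid but purple is not meant. Leave any brown look-alike of the part that bears holder_c_mid alone.

How it is judged:
By the outcome, as a careful person would: the job done as asked, in the order asked, and still so for the second after the job is handed in, with the robot touching nothing.
Of holder_a, holder_b, holder_c only 2 to 3 are there at a start; the rules pass over those that are not, and their reading is None.
At some moment in a run one of holder_a, holder_b, holder_c may be knocked a few centimetres aside while the robot is not near it.
Once in a run the grip may slacken for a moment while it holds something.
It also fails if it takes over 210 s, if anything falls off the work surface, if the arm or the gripper's body presses on something with over 40 N, if the wrist force passes 120 N, or if a joint passes its speed limit or range.

## Working session

There is one attempt and no reset: what is moved stays moved. The work goes in short steps, Python scripts to look and compute and a tool call to move; the robot and the scene stay as the last step left them, time stands still between calls to the robot, and variables do not carry over. Pictures are saved under pics/ and viewed, at most 14 in all, crops included, and the job is handed in when it is done.

Besides the shell and the picture viewer there is one more tool, called as name(argument=value, ...) on one line, values as JSON. drive_tool: Moves the arm, as the interface text tells. Its arguments: {"type":"object","properties":{"commands":{"type":"array"},"squeeze":{"type":"number"}},"required":["commands"]}

```bash
mkdir -p pics; cat > h.py <<'E'
import numpy as np, cv2
from workcell import read_state, imaging, robot
from scipy.spatial.transform import Rotation as R
def cap(n,save=None):
    c=imaging.capture(n)
    if save: cv2.imwrite('pics/'+save,cv2.cvtColor(c['image'],cv2.COLOR_RGB2BGR))
    return c
def ray(c,u,v):
    f=240/np.tan(np.radians(c['fovy'])/2);T=np.array(c['cam_to_world'])
    d=T[:3,:3]@np.array([(u-c['cx'])/f,(v-c['cy'])/f,1]);return T[:3,3],d
def onz(c,u,v,z):
    o,d=ray(c,u,v);return o+d*(z-o[2])/d[2]
def proj(c,p):
    f=240/np.tan(np.radians(c['fovy'])/2);T=np.array(c['cam_to_world'])
    q=T[:3,:3].T@(np.array(p)-T[:3,3]);return q[0]/q[2]*f+c['cx'],q[1]/q[2]*f+c['cy']
E
python3 - <<'E'
from h import *
for n in('scene','side','wrist'):
    c=cap(n,n+'0.png'); print(n,c['fovy'],c['cx'],c['cy'],np.round(c['cam_to_world'],3).tolist())
s=read_state();print(s['time'],s['ee_pos'],s['eef_rot'],s['width'],robot.tcp_to_grasp)
E
```

```text
scene 47.40553050629046 320.56974822725454 241.11881048239275 [[0.736, 0.364, -0.571, 1.24], [0.677, -0.39, 0.625, -0.738], [0.005, -0.846, -0.533, 0.778], [0.0, 0.0, 0.0, 1.0]]
side 42.407707264131 324.4283209760658 241.9261752674111 [[-0.793, -0.351, 0.497, -0.078], [-0.609, 0.444, -0.658, 0.864], [0.011, -0.824, -0.566, 0.92], [0.0, 0.0, 0.0, 1.0]]
wrist 60.30337989329545 322.85992649221987 238.6466934616907 [[1.0, 0.0, -0.003, 0.649], [-0.0, -0.949, -0.317, 0.081], [-0.003, 0.317, -0.949, 0.372], [0.0, 0.0, 0.0, 1.0]]
0.15 [ 6.49541910e-01 -8.11687533e-05  2.06253033e-01] [ 7.07128086e-01  7.07085147e-01 -5.30315227e-04 -4.28278056e-04] 0.0855809498504216 0.0187
```

View pics/scene0.png

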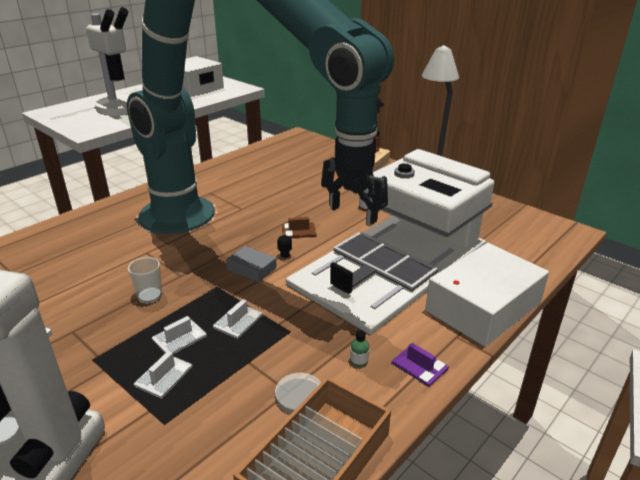

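View pics/side0.png

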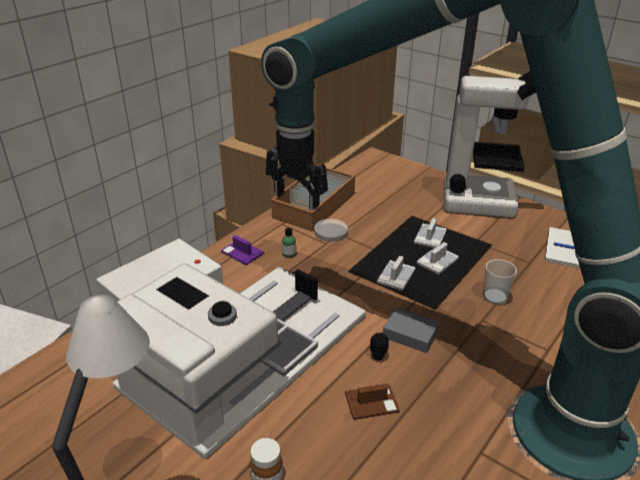

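The scene picture shows three white holders on the black mat at (179,333), (237,318) and (163,374). The purple (420,362) and brown (299,227) look-alikes are off the mat. The white scanner has its carriage out, and the round black button on its head is at (404,170) in scene and (222,312) in side.

```bash
python3 - <<'E'
from h import *
a=cap('scene');b=cap('side')
def tri(p,q):
    o1,d1=ray(a,*p);o2,d2=ray(b,*q)
    A=np.c_[d1,-d2];t=np.linalg.lstsq(A,o2-o1,rcond=None)[0]
    x,y=o1+d1*t[0],o2+d2*t[1];return np.round((x+y)/2,4),np.round(np.linalg.norm(x-y),4)
print('button',tri((404,169),(222,309)))
for p in[(95,358),(218,290),(290,330),(168,416)]:print('mat',onz(a,*p,.003).round(3))
for p in[(352,239),(437,268),(420,286),(335,247)]:print('pock',onz(a,*p,.03).round(3))
for n,c in(('s',a),('d',b)):
    im=c['image'].astype(int);m=((im.min(2)>120)&(im.max(2)-im.min(2)<40)).astype(np.uint8)
    k,l,st,ce=cv2.connectedComponentsWithStats(m)
    for i in range(1,k):
        if 150<st[i,4]<3000: print(n,st[i],ce[i].round(),onz(c,*ce[i],.015).round(3))
    x,y=(90,280) if n=='s' else (345,210)
    for nm,(x,y,w,h) in {'s':dict(mat=(85,280,215,145),car=(270,130,280,210)),'d':dict(mat=(340,205,160,110),car=(200,250,180,140))}[n].items():
        cv2.imwrite(f'pics/{n}_{nm}.png',cv2.resize(c['image'][y:y+h,x:x+w,::-1],None,fx=3 if n=='s' else 4,fy=3 if n=='s' else 4,interpolation=cv2.INTER_CUBIC) if nm=='mat' else cv2.resize(c['image'][y:y+h,x:x+w,::-1],None,fx=2.8,fy=2.8))
E
```

```text
button (array([0.5574, 0.3144, 0.2106]), np.float64(0.0023))
mat [ 0.377 -0.455  0.003]
mat [ 0.38  -0.15   0.003]
mat [ 0.601 -0.134  0.003]
mat [ 0.604 -0.439  0.003]
pock [0.491 0.201 0.03 ]
pock [0.724 0.239 0.03 ]
pock [0.734 0.152 0.03 ]
pock [0.484 0.143 0.03 ]
s [423  45  36  36 864] [441.  66.] [-0.297  1.896  0.015]
s [185  55  36  17 383] [199.  63.] [-1.283  1.038  0.015]
s [191  76  73  34 979] [224.  93.] [-0.766  0.795  0.015]
s [115  82  28  20 307] [126.  91.] [-1.115  0.504  0.015]
s [  22   92  109   52 2979] [ 79. 118.] [-0.927  0.176  0.015]
s [ 209  117   39   41 1176] [227. 135.] [-0.343  0.466  0.015]
s [192 131   9  34 162] [196. 152.] [-0.3    0.291  0.015]
s [ 101  144   47   52 1610] [124. 169.] [-0.356  0.043  0.015]
s [  62  161   32   48 1004] [ 77. 184.] [-0.358 -0.116  0.015]
s [   0  172   59   64 2544] [ 26. 203.] [-0.351 -0.279  0.015]
s [365 217  34  18 182] [382. 225.] [0.491 0.33  0.015]
s [334 232 104  55 545] [383. 262.] [0.602 0.19  0.015]
s [236 246  38  21 396] [254. 256.] [ 0.349 -0.009  0.015]
s [  0 270  30  37 671] [ 11. 284.] [ 0.025 -
[... 562 characters left out ...]
61  21  19 185] [ 55. 471.] [ 0.576 -0.625  0.015]
d [462  76  63  17 818] [491.  84.] [ 0.88  -1.537  0.015]
d [578 127  48  25 311] [608. 143.] [ 0.322 -1.263  0.015]
d [446 188  72  20 610] [479. 200.] [ 0.497 -0.634  0.015]
d [315 219  33  18 441] [331. 228.] [ 0.744 -0.251  0.015]
d [415 218  43  54 926] [434. 247.] [ 0.482 -0.345  0.015]
d [546 227  33  38 809] [560. 246.] [ 0.228 -0.55   0.015]
d [378 256  37  32 553] [396. 273.] [ 0.499 -0.189  0.015]
d [ 277  289   88   91 2812] [321. 324.] [0.532 0.066 0.015]
d [485 289  21  13 208] [495. 295.] [ 0.276 -0.26   0.015]
d [   0  304   70   71 2702] [ 24. 335.] [1.001 0.479 0.015]
d [251 438  29  26 588] [265. 450.] [0.409 0.382 0.015]
```

View pics/s_car.png

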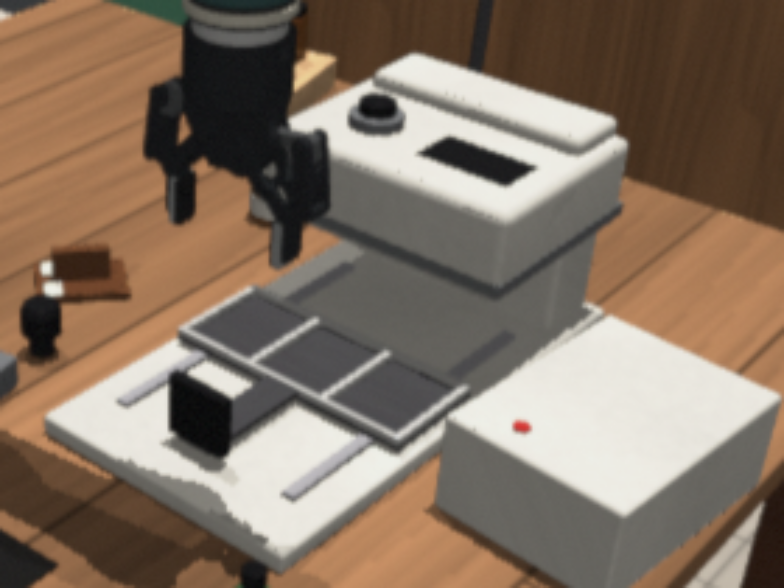

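View pics/s_mat.png

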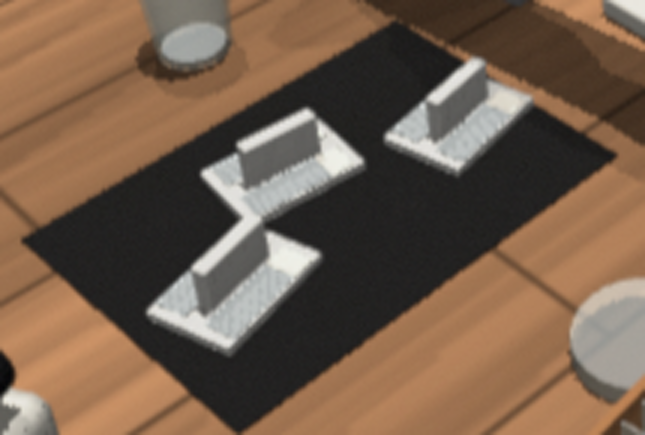

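The carriage crop confirms three pockets, the handle plate at crop (200,412), and the round button at crop (377,105). The red-dotted box is a separate object. The mat crop confirms three white holders with upright ribs. The purple and brown ones are off the mat and not meant. Next I move the wrist camera over the mat.

drive_tool(commands=[{"travel": [-0.65, -0.4, -0.12], "dr": [0, 0, 0], "jaw": 0.5}, {"travel": [-0.65, -0.4, -0.12], "dr": [0, 0, 0], "jaw": 0.5}, {"travel": [-0.65, -0.4, -0.12], "dr": [0, 0, 0], "jaw": 0.5}, {"travel": [-0.65, -0.4, -0.12], "dr": [0, 0, 0], "jaw": 0.5}, {"travel": [-0.65, -0.4, -0.12], "dr": [0, 0, 0], "jaw": 0.5}, {"travel": [-0.65, -0.4, -0.12], "dr": [0, 0, 0], "jaw": 0.5}, {"travel": [-0.65, -0.4, -0.12], "dr": [0, 0, 0], "jaw": 0.5}, {"travel": [-0.65, -0.4, -0.12], "dr": [0, 0, 0], "jaw": 0.5}, {"travel": [-0.65, -0.4, -0.12], "dr": [0, 0, 0], "jaw": 0.5}], squeeze=40)

```text
time: 1.15
ee_pos: [0.4907, -0.2585, 0.2548]
eef_rot: [0.707, 0.708, 0.0, -0.0]
force: [-0.1, 0.7, -0.2]
width: 0.0426
gripper_force: 0.0
```

```bash
python3 - <<'E'
from h import *
cap('wrist','w1.png');s=read_state();print(s['ee_pos'],s['width'])
E
```

```text
[ 0.49100329 -0.25792935  0.25461031] 0.042669429603177766
```

View pics/w1.png

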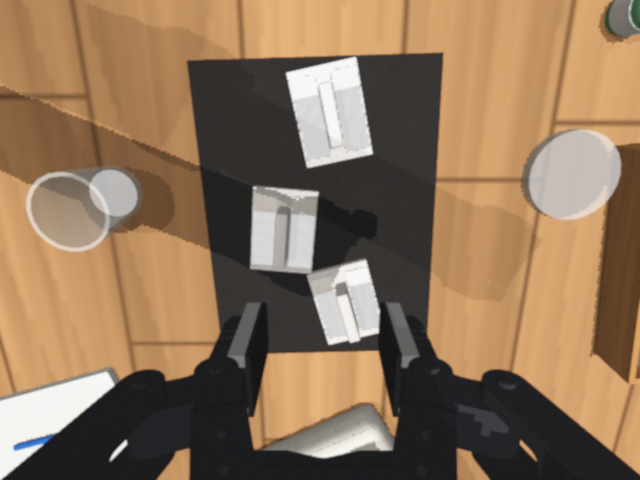

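The wrist view shows the three holders at (330,112), (284,229) and (347,303) on the mat, with mat corners near (189,60), (442,54), (428,350) and (217,353). I'll fit rectangles in metric space.

```bash
cat >> h.py <<'E'
def rects(c,z,mask,amin=800):
    out=[]
    for k in cv2.findContours(mask,cv2.RETR_EXTERNAL,cv2.CHAIN_APPROX_NONE)[0]:
        if cv2.contourArea(k)<amin: continue
        h=cv2.convexHull(k)[:,0]
        P=np.array([onz(c,u,v,z)[:2] for u,v in h],np.float32)
        r=cv2.minAreaRect(P*1000);B=cv2.boxPoints(r)
        e=B[1]-B[0];f=B[2]-B[1];l=e if np.hypot(*e)>np.hypot(*f) else f
        l=l*np.sign(l[1]); yaw=np.degrees(np.arctan2(-l[0],l[1]))  # long side vs +y
        out.append((np.round(r[0],1),np.round(r[1],1),round(float(yaw),1),k[:,0].mean(0).round(),cv2.contourArea(k)))
    return out
def white(c,t=95,sat=45):
    im=c['image'].astype(int);m=((im.min(2)>t)&(im.max(2)-im.min(2)<sat)).astype(np.uint8)
    return cv2.morphologyEx(m,cv2.MORPH_OPEN,np.ones((3,3)))
E
python3 - <<'E'
from h import *
c=cap('wrist')
for t in(80,100,120):
  for r in rects(c,.011,white(c,t)): print(t,r)
im=c['image'];dark=(im.max(2)<75).astype(np.uint8)
for p in[(189,60),(442,54),(428,350),(217,353)]:print(onz(c,*p,.003).round(4))
E
```

```text
80 (array([ 502.1, -589.8]), array([145.7,  78.8]), -61.4, array([334., 438.]), 3501.0)
80 (array([ 139. , -536.7]), array([240.5,  79. ]), -49.2, array([ 42., 419.]), 5621.0)
80 (array([ 582. , -427.6]), array([20.5, 86.9]), 15.4, array([402., 333.]), 800.0)
80 (array([ 399.1, -428.1]), array([86.9, 21.6]), -14.7, array([244., 334.]), 801.5)
80 (array([ 478.1, -348.3]), array([107.9, 214. ]), 34.8, array([312., 263.]), 9922.5)
80 (array([ 247. , -283.9]), array([120.2,  83.9]), -83.8, array([ 82., 204.]), 7096.0)
80 (array([ 737.4, -247.6]), array([88.6, 96.9]), 85.6, array([571., 174.]), 6762.5)
80 (array([ 497. , -189.7]), array([68.2, 91.7]), 12.1, array([330., 112.]), 7058.0)
100 (array([ 503.2, -589.1]), array([139.9,  75.7]), -61.9, array([335., 438.]), 3251.5)
100 (array([ 139. , -536.6]), array([240.5,  78.9]), -49.2, array([ 42., 419.]), 5585.0)
100 (array([ 478.1, -348.3]), array([106.6, 214. ]), 34.8, array([312., 263.]), 9706.0)
100 (array([ 245.3, -284.9]), array([116.8,  83.7]), -87.4, array([ 80., 205.]), 6685.0)
100 (array([ 739.8, -247.8]), array([88.6, 91.3]), 85.6, array([573., 174.]), 6424.0)
100 (array([ 496.9, -189.6]), array([67.7, 91.2]), 12.1, array([330., 112.]), 6967.0)
120 (array([ 513.7, -571.6]), array([119.2,  62.2]), -81.0, array([345., 439.]), 2382.0)
120 (array([ 136.7, -538.2]), array([235. ,  78.3]), -49.2, array([ 41., 419.]), 5424.5)
120 (array([ 478.2, -348.4]), array([106.6, 212.8]), 34.8, array([312., 263.]), 9504.5)
120 (array([ 245. , -285.3]), array([116.1,  82.9]), -87.5, array([ 81., 206.]), 6502.5)
120 (array([ 740. , -247.8]), array([88.6, 90.3]), 85.6, array([574., 175.]), 6291.5)
120 (array([ 496.8, -189.6]), array([67.2, 90.9]), 12.0, array([330., 112.]), 6876.0)
[ 0.3651 -0.1412  0.003 ]
[ 0.6004 -0.1355  0.003 ]
[ 0.6138 -0.4533  0.003 ]
[ 0.3664 -0.4582  0.003 ]
```

drive_tool(commands=[{"travel": [0.17, 0.015, 0.3], "dr": [0, 0, -0.133], "jaw": 0.5}, {"travel": [0.17, 0.015, 0.3], "dr": [0, 0, -0.133], "jaw": 0.5}, {"travel": [0.17, 0.015, 0.3], "dr": [0, 0, -0.133], "jaw": 0.5}, {"travel": [0.17, 0.015, 0.48], "dr": [0, 0, -0.133], "jaw": 0.5}, {"travel": [0.17, 0.015, 0.48], "dr": [0, 0, -0.133], "jaw": 0.5}, {"travel": [0.17, 0.015, 0.54], "dr": [0, 0, -0.133], "jaw": 0.5}, {"travel": [0.17, 0.015, 0.59], "dr": [0, 0, -0.133], "jaw": 0.5}, {"travel": [0.17, 0.015, 0.592], "dr": [0, 0, -0.133], "jaw": 0.5}, {"travel": [0.17, 0.015, 0.592], "dr": [0, 0, -0.133], "jaw": 0.5}, {"travel": [0.17, 0.015, 0.592], "dr": [0, 0, -0.133], "jaw": 0}, {"travel": [0.17, 0.015, 0.592], "dr": [0, 0, -0.133], "jaw": 0}, {"travel": [0.17, 0.015, 0.592], "dr": [0, 0, -0.133], "jaw": 0}], squeeze=60)

```text
time: 2.45
ee_pos: [0.4973, -0.1921, 0.0195]
eef_rot: [0.629, 0.777, 0.001, 0.001]
force: [1.0, 0.9, 2.0]
width: 0.008
gripper_force: 58.7
```

drive_tool(commands=[{"travel": [0, 0, 0], "dr": [0, 0, 0], "jaw": 0}, {"travel": [0, 0, 0], "dr": [0, 0, 0], "jaw": 0}, {"travel": [0, 0, -0.1], "dr": [0, 0, 0.133], "jaw": 0}, {"travel": [0, 0, -0.2], "dr": [0, 0, 0.133], "jaw": 0}, {"travel": [0, 0, -0.35], "dr": [0, 0, 0.133], "jaw": 0}, {"travel": [0, 0, -0.35], "dr": [0, 0, 0.133], "jaw": 0}])

```text
time: 3.05
ee_pos: [0.4988, -0.1932, 0.1635]
eef_rot: [0.707, 0.707, 0.002, 0.004]
force: [0.8, -0.1, -1.5]
width: 0.0075
gripper_force: 58.9
```

drive_tool(commands=[{"travel": [0.1, 0.1, -0.22], "dr": [0, 0, 0], "jaw": 0}, {"travel": [0.2, 0.15, -0.22], "dr": [0, 0, 0], "jaw": 0}, {"travel": [0.78, 0.28, -0.22], "dr": [0, 0, 0], "jaw": 0}, {"travel": [0.78, 0.28, -0.22], "dr": [0, 0, 0], "jaw": 0}, {"travel": [0.78, 0.28, -0.22], "dr": [0, 0, 0], "jaw": 0}, {"travel": [0.78, 0.28, -0.22], "dr": [0, 0, 0], "jaw": 0}, {"travel": [0.78, 0.28, -0.22], "dr": [0, 0, 0], "jaw": 0}, {"travel": [0.78, 0.28, -0.22], "dr": [0, 0, 0], "jaw": 0}, {"travel": [0.78, 0.28, -0.22], "dr": [0, 0, 0], "jaw": 0}, {"travel": [0.78, 0.28, -0.22], "dr": [0, 0, 0], "jaw": 0}])

```text
time: 4.05
ee_pos: [0.6073, 0.1187, 0.245]
eef_rot: [0.707, 0.707, -0.001, -0.0]
force: [0.3, 0.1, -1.2]
width: 0.0075
gripper_force: 58.9
```

```bash
python3 - <<'E'
from h import *
cap('wrist','w2.png');s=read_state();print(s['ee_pos'],s['width'])
E
```

```text
[0.60748565 0.11767004 0.24523892] 0.007883706456055328
```

View pics/w2.png

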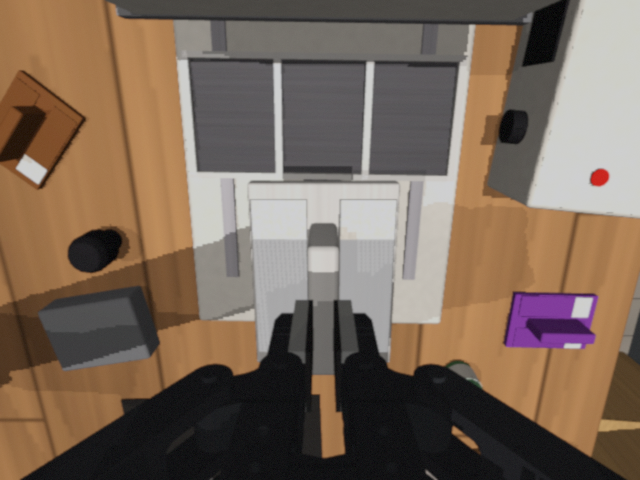

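The wrist view shows three dark pockets at about (232,116), (323,116) and (414,116), with separators at columns 278 and 369. The held holder's far plate edge runs from (250,183) to (398,183). The scanner lies square to the world.

```bash
python3 - <<'E'
from h import *
c=cap('wrist')
im=c['image'].astype(int);g=im.max(2)
roi=np.zeros(g.shape,np.uint8);roi[56:178,180:465]=1
m=((g<110)&(roi>0)).astype(np.uint8);m=cv2.morphologyEx(m,cv2.MORPH_OPEN,np.ones((5,5)))
for z in(.03,.037):
  for r in rects(c,z,m,2000):print(z,r)
for r in(80,115,150):
  row=g[r,180:470];print(r,[ (int(i)+180) for i in np.where(np.abs(np.diff(row))>25)[0]])
s=read_state();zt=s['ee_pos'][2]-.0085
for p in[(250,183),(398,183)]:print('plate',onz(c,*p,zt).round(4)-s['ee_pos'])
for p in[(278,80),(278,165),(369,80),(369,165)]:print('sep',onz(c,*p,.037).round(4))
f=onz(c,119,12,.11),onz(c,530,20,.11);print('headedge',f)
E
```

```text
0.03 (array([685.3, 184.3]), array([99.5, 71.7]), -0.7, array([412., 113.]), 9212.0)
0.03 (array([605.9, 184.5]), array([98.4, 71.7]), -1.0, array([322., 113.]), 9172.5)
0.03 (array([526.8, 186.1]), array([97.1, 72.1]), -0.8, array([232., 112.]), 9018.0)
0.037 (array([683.9, 184.6]), array([97.7, 70.4]), -0.7, array([412., 113.]), 9212.0)
0.037 (array([606. , 184.8]), array([96.6, 70.4]), -1.0, array([322., 113.]), 9172.5)
0.037 (array([528.3, 186.3]), array([95.3, 70.7]), -0.8, array([232., 112.]), 9018.0)
80 [187, 188, 189, 272, 273, 279, 280, 281, 363, 364, 365, 371, 372, 373, 455, 456, 457]
115 [190, 191, 192, 272, 273, 280, 281, 362, 363, 370, 371, 451, 452, 453]
150 [193, 194, 195, 273, 274, 281, 282, 361, 362, 368, 369, 448, 449]
plate [-0.03166153  0.04788955 -0.00850909]
plate [ 0.03133847  0.04768955 -0.00850909]
sep [0.5687 0.2148 0.037 ]
sep [0.566  0.1431 0.037 ]
sep [0.6457 0.2146 0.037 ]
sep [0.6481 0.143  0.037 ]
headedge (array([0.47434255, 0.25321524, 0.11      ]), array([0.74208126, 0.2477605 , 0.11      ]))
```

drive_tool(commands=[{"travel": [0.0, -0.199, 0.1], "dr": [0, 0, 0.01], "jaw": 0}, {"travel": [0.0, -0.199, 0.2], "dr": [0, 0, 0.01], "jaw": 0}, {"travel": [0.165, -0.199, 0.3], "dr": [0, 0, 0.01], "jaw": 0}, {"travel": [0.165, -0.199, 0.4], "dr": [0, 0, 0.01], "jaw": 0}, {"travel": [0.165, -0.199, 0.4], "dr": [0, 0, 0.01], "jaw": 0}, {"travel": [0.165, -0.199, 0.4], "dr": [0, 0, 0.01], "jaw": 0}, {"travel": [0.165, -0.199, 0.4], "dr": [0, 0, 0.01], "jaw": 0}])

```text
time: 4.85
ee_pos: [0.5292, 0.1842, 0.0867]
eef_rot: [0.713, 0.701, -0.0, 0.0]
force: [0.2, 0.1, -1.7]
width: 0.0076
gripper_force: 59.0
```

```bash
python3 - <<'E'
from h import *
c=cap('wrist');a=cap('scene')
s=read_state();print(s['ee_pos'],s['width'],R.from_quat(s['eef_rot']).as_matrix().round(3)[:,0])
w=c['image'][40:440,80:560,::-1];b=cv2.resize(a['image'][160:360,270:460,::-1],None,fx=2,fy=2)
cv2.imwrite('pics/p1.png',cv2.resize(np.hstack([cv2.resize(w,(420,400)),b]),None,fx=1,fy=1))
E
```

```text
[0.53014364 0.18456162 0.08787009] 0.007770933774135788 [0.018 1.    0.   ]
```

View pics/p1.png

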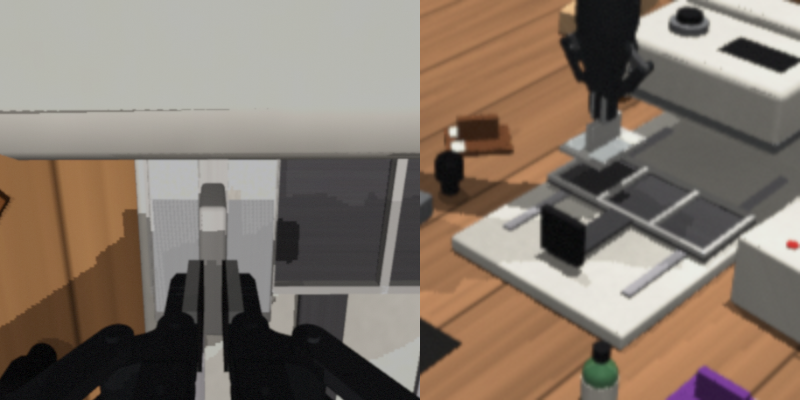

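drive_tool(commands=[{"travel": [0, -0.003, 0.05], "dr": [0, 0, 0], "jaw": 0}, {"travel": [0, -0.003, 0.07], "dr": [0, 0, 0], "jaw": 0}, {"travel": [0, -0.003, 0.08], "dr": [0, 0, 0], "jaw": 0}, {"travel": [0, -0.003, 0.087], "dr": [0, 0, 0], "jaw": 0}, {"travel": [0, -0.003, 0.092], "dr": [0, 0, 0], "jaw": 0}, {"travel": [0, -0.003, 0.092], "dr": [0, 0, 0], "jaw": 0}])

```text
time: 5.55
ee_pos: [0.5274, 0.186, 0.0496]
eef_rot: [0.713, 0.701, 0.0, 0.0]
force: [-0.3, -0.1, -1.9]
width: 0.0073
gripper_force: 59.0
```

```bash
python3 - <<'E'
from h import *
c=cap('wrist');a=cap('scene')
s=read_state();print(s['ee_pos'],s['force'],s['width'])
w=c['image'][140:460,100:580,::-1];b=cv2.resize(a['image'][190:290,310:430,::-1],None,fx=3.3,fy=3.2)
cv2.imwrite('pics/p2.png',np.hstack([cv2.resize(w,(400,320)),b]))
E
```

```text
[0.52746906 0.186107   0.04971463] [ 0.7220982   0.32424764 -2.60579293] 0.007465697452156142
```

View pics/p2.png

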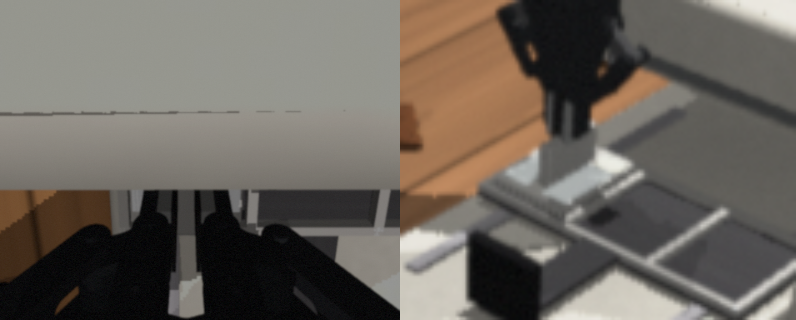

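The holder is within the pocket outline with no contact force, so I lower it to seat.

drive_tool(commands=[{"travel": [0, 0, 0.005], "dr": [0, 0, 0], "jaw": 0}, {"travel": [0, 0, 0.01], "dr": [0, 0, 0], "jaw": 0}, {"travel": [0, 0, 0.01], "dr": [0, 0, 0], "jaw": 0}])

```text
time: 5.95
ee_pos: [0.5276, 0.1863, 0.0464]
eef_rot: [0.713, 0.702, 0.0, 0.0]
force: [-1.2, -0.9, 6.2]
width: 0.0077
gripper_force: 61.4
```

drive_tool(commands=[{"travel": [0, 0, -0.002], "dr": [0, 0, 0], "jaw": 0.4}, {"travel": [0, 0, -0.002], "dr": [0, 0, 0], "jaw": 0.4}, {"travel": [0, 0, -0.002], "dr": [0, 0, 0], "jaw": 0.4}, {"travel": [0, 0, -0.1], "dr": [0, 0, 0], "jaw": 0.4}, {"travel": [0, 0, -0.2], "dr": [0, 0, 0], "jaw": 0.4}])

```text
time: 6.45
ee_pos: [0.5261, 0.1855, 0.1249]
eef_rot: [0.713, 0.702, -0.002, -0.001]
force: [1.6, -0.1, 0.6]
width: 0.0341
gripper_force: 0.0
```

drive_tool(commands=[{"travel": [0, 0, -0.12], "dr": [0, 0, 0], "jaw": 0.4}, {"travel": [-0.1, -0.02, -0.24], "dr": [0, 0, 0], "jaw": 0.5}, {"travel": [-1, -0.1, -0.3], "dr": [0, 0, 0], "jaw": 0.5}, {"travel": [-1, -0.1, -0.3], "dr": [0, 0, 0], "jaw": 0.5}, {"travel": [-1, -0.1, -0.3], "dr": [0, 0, 0], "jaw": 0.5}, {"travel": [-1, -0.1, -0.3], "dr": [0, 0, 0], "jaw": 0.5}, {"travel": [-1, -0.1, -0.3], "dr": [0, 0, 0], "jaw": 0.5}, {"travel": [-1, -0.1, -0.3], "dr": [0, 0, 0], "jaw": 0.5}, {"travel": [-1, -0.1, -0.3], "dr": [0, 0, 0], "jaw": 0.5}, {"travel": [-1, -0.1, -0.3], "dr": [0, 0, 0], "jaw": 0.5}, {"travel": [-1, -0.1, -0.3], "dr": [0, 0, 0], "jaw": 0.5}])

```text
time: 7.55
ee_pos: [0.4798, -0.2177, 0.2457]
eef_rot: [0.715, 0.699, -0.0, 0.001]
force: [-0.2, 0.5, -0.6]
width: 0.0426
gripper_force: 0.0
```

```bash
python3 - <<'E'
from h import *
c=cap('wrist','w3.png');s=read_state();print(s['ee_pos'])
m=white(c,100)
# cut the contact neck between touching holders
for k in(3,5,9,13):
  for r in rects(c,.011,cv2.morphologyEx(m,cv2.MORPH_OPEN,np.ones((k,k)))):
    if .4<r[0][0]/1000<.6 and -480<r[0][1]<-100: print(k,r)
a=cap('scene');b=cap('side')
cv2.imwrite('pics/p3.png',np.hstack([cv2.resize(c['image'][:,150:500,::-1],(400,548)),np.vstack([cv2.resize(a['image'][200:300,310:450,::-1],(400,274)),cv2.resize(b['image'][280:400,230:380,::-1],(400,274))])]))
E
```

```text
[ 0.48043229 -0.21478005  0.24534899]
3 (array([ 479.2, -347.8]), array([105.4, 214.7]), 35.4, array([324., 300.]), 8937.5)
5 (array([ 479.2, -347.8]), array([105.4, 214.7]), 35.4, array([324., 300.]), 8923.5)
9 (array([ 479., -348.]), array([105.2, 214.8]), 35.1, array([323., 300.]), 8894.0)
13 (array([ 478.8, -347.8]), array([105.2, 214.3]), 35.1, array([323., 300.]), 8834.5)
```

View pics/p3.png

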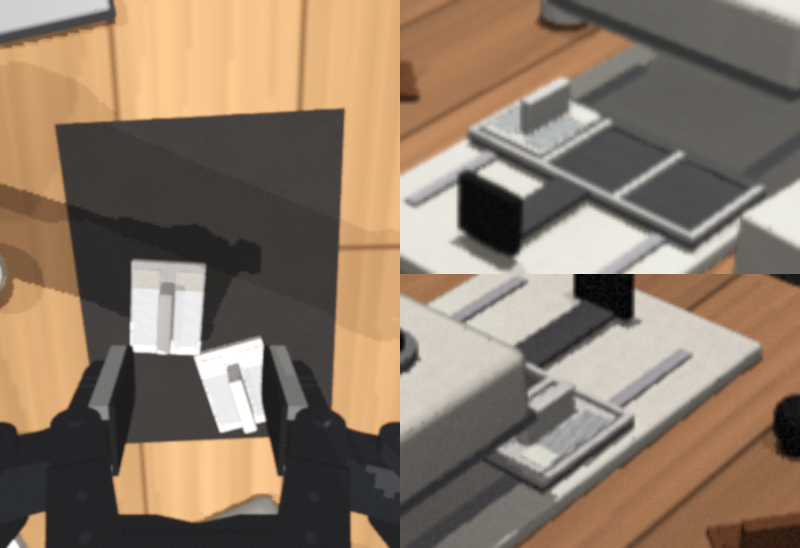

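Holder 1 sits flat in the left pocket. The other two lie on the mat at crop (167,308) and (234,385). I'll work out their poses from the plate corners.

```bash
python3 - <<'E'
from h import *
c=cap('wrist');s=read_state()
q=lambda p:(150+p[0]/1.143,p[1]/1.1417)
def pose(C):
    P=np.array([onz(c,*q(p),.011)[:2] for p in C]);print(P.round(3).tolist())
    tl,tr,br,bl=P;d=(tl+tr-bl-br);print(P.mean(0).round(4),'yaw',np.degrees(np.arctan2(-d[0],d[1])).round(1),np.linalg.norm(d)/2)
pose([(132,261),(206,263),(201,356),(131,351)])
pose([(195,355),(263,338),(279,419),(219,432)])
# rib tops z=.045
for p in[(168,281),(165,352),(234,365),(250,431)]:print(onz(c,*q(p),.045).round(4))
print(s['ee_pos'],R.from_quat(s['eef_rot']).as_matrix()[:,0].round(3))
E
```

```text
[[0.421, -0.253], [0.487, -0.256], [0.481, -0.348], [0.415, -0.342]]
[ 0.4513 -0.2999] yaw -3.7 0.09093949147187115
[[0.476, -0.347], [0.54, -0.33], [0.558, -0.42], [0.499, -0.434]]
[ 0.5181 -0.3829] yaw 13.1 0.09071824802798065
[ 0.4552 -0.2604  0.045 ]
[ 0.4504 -0.3256  0.045 ]
[ 0.5103 -0.3392  0.045 ]
[ 0.5257 -0.408   0.045 ]
[ 0.48121288 -0.21158888  0.24509891] [0.013 1.    0.001]
```

drive_tool(commands=[{"travel": [-0.216, -0.071, 0.2], "dr": [0, 0, 0.032], "jaw": 0.5}, {"travel": [-0.216, -0.071, 0.3], "dr": [0, 0, 0.032], "jaw": 0.5}, {"travel": [-0.216, -0.071, 0.3], "dr": [0, 0, 0.032], "jaw": 0.5}, {"travel": [-0.216, -0.071, 0.4], "dr": [0, 0, 0.032], "jaw": 0.5}, {"travel": [-0.216, -0.071, 0.47], "dr": [0, 0, 0.032], "jaw": 0.5}, {"travel": [-0.216, -0.071, 0.47], "dr": [0, 0, 0.032], "jaw": 0.5}])

```text
time: 8.35
ee_pos: [0.4489, -0.296, 0.0536]
eef_rot: [0.729, 0.684, -0.001, -0.004]
force: [-1.2, 1.1, 0.4]
width: 0.0425
gripper_force: 0.0
```

drive_tool(commands=[{"travel": [-0.01, 0.004, 0.05], "dr": [0, 0, 0], "jaw": 0.5}, {"travel": [-0.01, 0.004, 0.088], "dr": [0, 0, 0], "jaw": 0.5}, {"travel": [-0.01, 0.004, 0.088], "dr": [0, 0, 0], "jaw": 0.5}, {"travel": [-0.01, 0.004, 0.088], "dr": [0, 0, 0], "jaw": 0}, {"travel": [-0.01, 0.004, 0.088], "dr": [0, 0, 0], "jaw": 0}, {"travel": [-0.01, 0.004, 0.088], "dr": [0, 0, 0], "jaw": 0}, {"travel": [-0.01, 0.004, 0.088], "dr": [0, 0, 0], "jaw": 0}, {"travel": [-0.01, 0.004, 0.088], "dr": [0, 0, 0], "jaw": 0}], squeeze=60)

```text
time: 9.15
ee_pos: [0.4526, -0.3035, 0.0226]
eef_rot: [0.73, 0.683, 0.0, 0.0]
force: [-0.0, 0.6, 0.6]
width: -0.0001
gripper_force: 0.0
```

```bash
python3 - <<'E'
from h import *
for i in range(3):
  c=cap('wrist');s=read_state();print(s['ee_pos'],s['force'],R.from_quat(s['eef_rot']).as_matrix()[:,0].round(3),s['width'])
E
```

```text
[ 0.45261736 -0.30345374  0.02247621] [ 0.17972768 -0.35187641 -0.37914327] [ 0.066  0.998 -0.   ] -5.938982036013467e-05
[ 0.45255035 -0.30342989  0.02238035] [ 0.15985699  0.304927   -0.40746949] [ 0.066  0.998 -0.   ] -0.00027455695727610205
[ 0.45249526 -0.30338837  0.02229101] [0.45250804 0.43603664 0.11110601] [ 0.066  0.998 -0.   ] -0.00010095457705531276
```

```bash
python3 - <<'E'
from h import *
a=cap('scene');b=cap('side')
cv2.imwrite('pics/p4.png',np.hstack([cv2.resize(a['image'][270:430,85:300,::-1],(400,300)),cv2.resize(b['image'][200:320,340:500,::-1],(400,300))]))
E
```

```text
(no output)
```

View pics/p4.png

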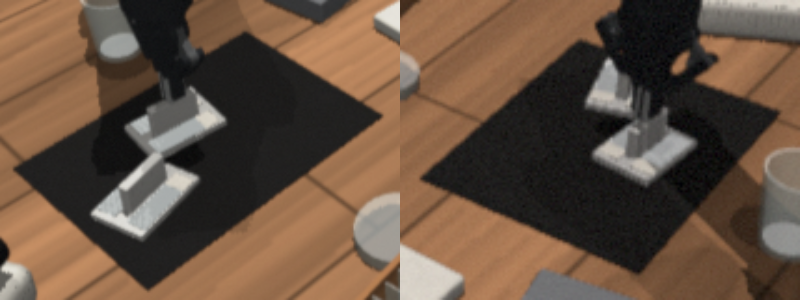

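```bash
python3 - <<'E'
from h import *
a=cap('scene');b=cap('side')
A=lambda u,v:(85+u/400*215,270+v/300*160);B=lambda u,v:(340+u/2.5,200+v/2.5)
for p in[(126,126),(165,155),(226,122)]:print('sc plate',onz(a,*A(*p),.011).round(3))
for p in[(148,106),(197,91)]:print('sc rib',onz(a,*A(*p),.045).round(3))
for p in[(594,154),(648,185),(696,143)]:print('sd plate',onz(b,*B(p[0]-400,p[1]),.011).round(3))
for p in[(628,133),(660,107)]:print('sd rib',onz(b,*B(p[0]-400,p[1]),.045).round(3))
t=read_state()['ee_pos'];print(proj(a,t),proj(b,t))
print('crop',(proj(a,t)[0]-85)*400/215,(proj(a,t)[1]-270)*300/160,'side',(proj(b,t)[0]-340)*2.5+400,(proj(b,t)[1]-200)*2.5)
E
```

```text
sc plate [ 0.417 -0.347  0.011]
sc plate [ 0.486 -0.344  0.011]
sc plate [ 0.493 -0.268  0.011]
sc rib [ 0.443 -0.331  0.045]
sc rib [ 0.462 -0.28   0.045]
sd plate [ 0.485 -0.267  0.011]
sd plate [ 0.418 -0.256  0.011]
sd plate [ 0.414 -0.347  0.011]
sd rib [ 0.456 -0.276  0.045]
sd rib [ 0.453 -0.335  0.045]
(np.float64(180.03321395786034), np.float64(330.51058897848145)) (np.float64(436.88538722922067), np.float64(256.04129160577907))
crop 176.80597945648435 113.45735433465272 side 642.2134680730517 140.10322901444766
```

```bash
python3 - <<'E'
from h import *
w=cap('wrist');t=read_state()['ee_pos'];print(proj(w,t), w['cam_to_world'].round(3).tolist())
a=cap('scene')
cv2.imwrite('pics/p5.png',np.hstack([cv2.resize(w['image'][240:480,200:440,::-1],(400,400)),cv2.resize(a['image'][300:360,150:210,::-1],(400,400),interpolation=cv2.INTER_CUBIC)]))
E
```

```text
(np.float64(324.04163687543866), np.float64(292.45584401985786)) [[0.998, -0.063, -0.022, 0.457], [-0.066, -0.947, -0.316, -0.223], [-0.001, 0.316, -0.949, 0.188], [0.0, 0.0, 0.0, 1.0]]
```

View pics/p5.png

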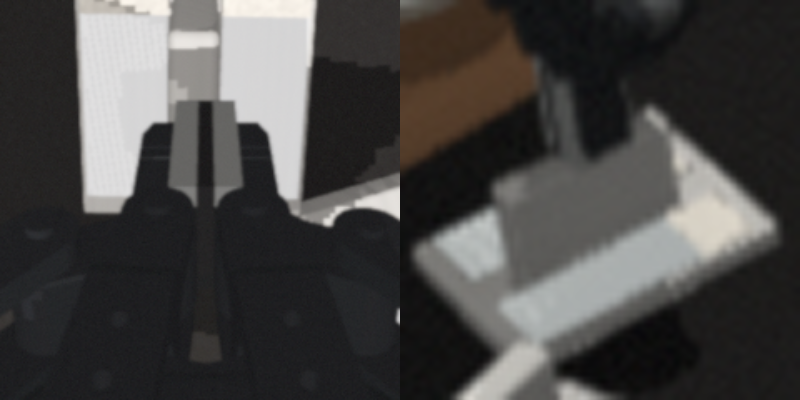

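The fingers are shut just above the rib top, so the real fingertips end about 20 mm short of the reported TCP. I'll open, go lower in small steps while watching the force, and close again.

drive_tool(commands=[{"travel": [0, 0, 0], "dr": [0, 0, 0], "jaw": 0.5}, {"travel": [0, 0, 0], "dr": [0, 0, 0], "jaw": 0.5}, {"travel": [0, 0, 0], "dr": [0, 0, 0], "jaw": 0.5}, {"travel": [0, 0, 0.0125], "dr": [0, 0, 0], "jaw": 0.5}, {"travel": [0, 0, 0.025], "dr": [0, 0, 0], "jaw": 0.5}, {"travel": [0, 0, 0.025], "dr": [0, 0, 0], "jaw": 0.5}])

```text
time: 10.2
ee_pos: [0.4518, -0.303, 0.0112]
eef_rot: [0.73, 0.683, -0.0, -0.001]
force: [-0.3, 0.1, 0.4]
width: 0.0426
gripper_force: 0.0
```

```bash
python3 - <<'E'
from h import *
w=cap('wrist');a=cap('scene');b=cap('side');s=read_state();t=s['ee_pos'];print(t,s['force'],s['width'],proj(a,t),proj(b,t))
cv2.imwrite('pics/p6.png',np.hstack([cv2.resize(a['image'][290:370,140:220,::-1],(400,400),interpolation=cv2.INTER_CUBIC),cv2.resize(b['image'][215:295,395:475,::-1],(400,400),interpolation=cv2.INTER_CUBIC)]))
E
```

```text
[ 0.45242377 -0.30340197  0.01204442] [ 0.5494022   0.09724682 -0.67912595] 0.04274189783623252 (np.float64(180.663500459999), np.float64(334.2185515808724)) (np.float64(436.4460016476815), np.float64(259.33673310282))
```

View pics/p6.png

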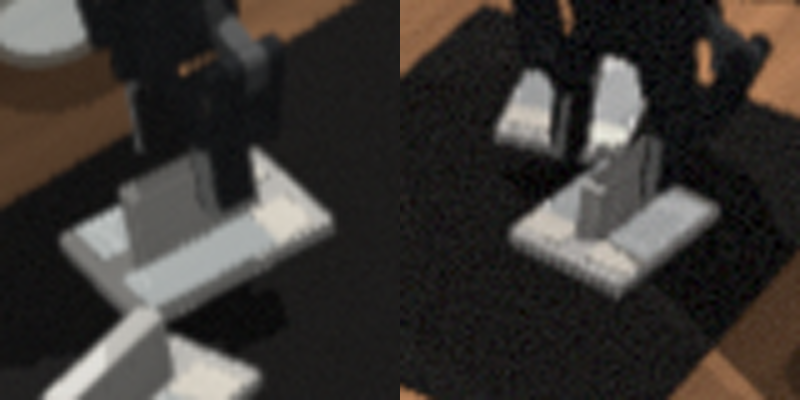

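```bash
python3 - <<'E'
from h import *
a=cap('scene');b=cap('side')
for z in(.012,.02,.03,.04):
  for dx in(.024,-.024):
    for dy in(-.011,.011):
      p=(.4522+dx+dy*.066,-.3034+dy-dx*.066,z);u=proj(a,p);v=proj(b,p)
      print(z,dx,dy,'scene',round((u[0]-140)*5),round((u[1]-290)*5),'side',round((v[0]-395)*5+400),round((v[1]-215)*5))
E
```

```text
0.012 0.024 -0.011 scene 211 263 side 579 194
0.012 0.024 0.011 scene 258 237 side 555 213
0.012 -0.024 -0.011 scene 149 205 side 661 231
0.012 -0.024 0.011 scene 195 181 side 637 251
0.02 0.024 -0.011 scene 208 248 side 581 181
0.02 0.024 0.011 scene 255 223 side 557 200
0.02 -0.024 -0.011 scene 146 190 side 663 218
0.02 -0.024 0.011 scene 193 166 side 639 238
0.03 0.024 -0.011 scene 205 229 side 583 164
0.03 0.024 0.011 scene 252 204 side 559 183
0.03 -0.024 -0.011 scene 143 172 side 665 202
0.03 -0.024 0.011 scene 190 148 side 641 221
0.04 0.024 -0.011 scene 202 210 side 585 148
0.04 0.024 0.011 scene 249 185 side 561 167
0.04 -0.024 -0.011 scene 139 153 side 668 185
0.04 -0.024 0.011 scene 186 129 side 644 205
```

The finger bottoms measure about z=0.035 at reading 0.012. I'll go 12 mm lower and close.

drive_tool(commands=[{"travel": [0, 0, 0.015], "dr": [0, 0, 0], "jaw": 0.5}, {"travel": [0, 0, 0.03], "dr": [0, 0, 0], "jaw": 0.5}, {"travel": [0, 0, 0.03], "dr": [0, 0, 0], "jaw": 0.5}, {"travel": [0, 0, 0.03], "dr": [0, 0, 0], "jaw": 0}, {"travel": [0, 0, 0.03], "dr": [0, 0, 0], "jaw": 0}, {"travel": [0, 0, 0.03], "dr": [0, 0, 0], "jaw": 0}, {"travel": [0, 0, 0.03], "dr": [0, 0, 0], "jaw": 0}, {"travel": [0, 0, 0.03], "dr": [0, 0, 0], "jaw": 0}], squeeze=60)

```text
time: 11.25
ee_pos: [0.4525, -0.3034, 0.0004]
eef_rot: [0.73, 0.683, -0.0, 0.0]
force: [-0.1, 0.3, 2.5]
width: 0.0106
gripper_force: 59.8
```

drive_tool(commands=[{"travel": [0, 0, -0.03], "dr": [0, 0, 0], "jaw": 0}, {"travel": [0, 0, -0.15], "dr": [0, 0, -0.032], "jaw": 0}, {"travel": [0, 0, -0.3], "dr": [0, 0, -0.032], "jaw": 0}, {"travel": [0, 0, -0.4], "dr": [0, 0, -0.032], "jaw": 0}, {"travel": [0.2, 0.1, -0.5], "dr": [0, 0, -0.032], "jaw": 0}, {"travel": [0.9, 0.44, -0.52], "dr": [0, 0, -0.032], "jaw": 0}, {"travel": [0.9, 0.44, -0.52], "dr": [0, 0, -0.032], "jaw": 0}, {"travel": [0.9, 0.44, -0.52], "dr": [0, 0, -0.032], "jaw": 0}, {"travel": [0.9, 0.44, -0.52], "dr": [0, 0, -0.032], "jaw": 0}, {"travel": [0.9, 0.44, -0.52], "dr": [0, 0, -0.032], "jaw": 0}, {"travel": [0.9, 0.44, -0.52], "dr": [0, 0, -0.032], "jaw": 0}, {"travel": [0.9, 0.44, -0.52], "dr": [0, 0, -0.032], "jaw": 0}])

```text
time: 12.45
ee_pos: [0.6494, 0.0407, 0.2087]
eef_rot: [0.713, 0.701, 0.0, 0.0]
force: [1.1, -0.7, -1.3]
width: 0.0107
gripper_force: 59.5
```

```bash
cat >> h.py <<'E'
def held(c,zoff):
    """plate edge pixels in hand; zoff = plate top minus TCP z"""
    s=read_state();z=s['ee_pos'][2]+zoff
    m=white(c,110);Rm=R.from_quat(s['eef_rot']).as_matrix()
    return s,z,m,Rm
E
python3 - <<'E'
from h import *
c=cap('wrist','w4.png');s=read_state();print(s['ee_pos'],s['width'],R.from_quat(s['eef_rot']).as_matrix()[:,0].round(3))
g=c['image'].astype(int)
cv2.imwrite('pics/p7.png',c['image'][:,:,::-1])
E
```

```text
[0.65297077 0.05236401 0.20911325] 0.010578549010997926 [0.005 1.    0.007]
```

View pics/p7.png

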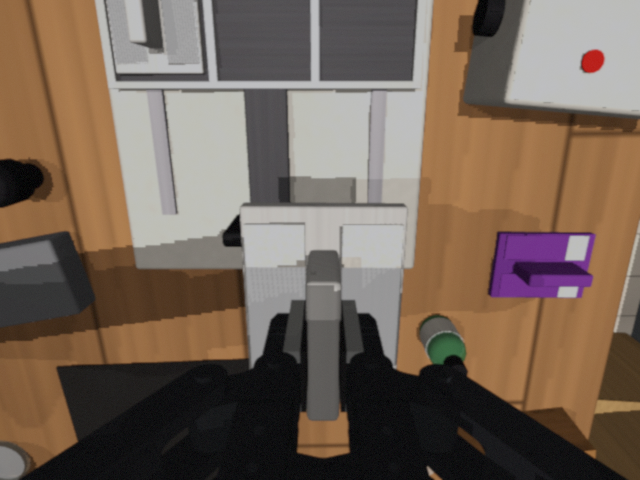

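The picture shows the held holder's far edge from (242,204) to (407,206), level, and the empty middle and right pockets with their front wall near row 82. From here on I measure numerically.

```bash
python3 - <<'E'
from h import *
c=cap('wrist');s=read_state();t=s['ee_pos'];M=R.from_quat(s['eef_rot']).as_matrix();print(t,M[:,0].round(3))
g=c['image'].astype(int).max(2)
# held plate edges along rows/cols
for r in(215,):print('row',[(int(i),int(np.diff(g[r])[i])) for i in range(200,450) if abs(np.diff(g[r])[i])>18])
for col in(262,385):print('col',col,[(int(i),int(np.diff(g[:,col])[i])) for i in range(40,240) if abs(np.diff(g[:,col])[i])>18])
for r in(30,55):print('row',r,[(int(i),int(np.diff(g[r])[i])) for i in range(90,450) if abs(np.diff(g[r])[i])>22])
E
```

```text
[0.65094424 0.04912341 0.20848346] [0.004 1.    0.005]
row []
col 262 [(97, 44), (98, 35), (104, -41), (105, -47), (205, 39), (206, 29)]
col 385 [(98, 39), (99, 51), (105, -19), (106, -35), (108, 28), (109, 32), (202, -39), (203, -28), (205, 28), (206, 40), (224, 24)]
row 30 [(103, -27), (104, -47), (106, 43), (140, -31), (141, -35), (142, -27), (157, 45), (158, 28), (195, -39), (196, -46), (200, 43), (201, 46), (209, -39), (210, -51), (305, 26), (306, 56), (307, 23), (314, -36), (315, -54), (410, 44), (411, 52)]
row 55 [(107, -41), (108, -33), (109, 23), (110, 29), (143, -33), (144, -36), (145, -24), (159, 34), (160, 50), (197, -37), (198, -40), (202, 50), (203, 39), (210, -24), (211, -47), (212, -39), (305, 27), (306, 54), (307, 25), (314, -35), (315, -52), (408, 25), (409, 52), (410, 31)]
```

```bash
python3 - <<'E'
from h import *
c=cap('wrist');s=read_state();t=s['ee_pos'];print(t)
for p in[(205.5,30),(207,55),(310.5,30),(310.5,55),(411,30),(409.5,55),(262,98),(385,99),(262,104.5)]:print('wall',onz(c,*p,.037).round(4))
for p in[(262,205.5),(385,205.5),(242,206),(407,206)]:print('plate',(onz(c,*p,t[2]+.0106)-t).round(4))
E
```

```text
[0.64949424 0.04425001 0.20795028]
wall [0.5646 0.1807 0.037 ]
wall [0.5642 0.1638 0.037 ]
wall [0.6422 0.1804 0.037 ]
wall [0.642  0.1634 0.037 ]
wall [0.7165 0.18   0.037 ]
wall [0.7164 0.1631 0.037 ]
wall [0.604 0.133 0.037]
wall [0.6993 0.1318 0.037 ]
wall [0.6037 0.1282 0.037 ]
plate [-0.0226  0.047   0.0106]
plate [0.0252 0.0468 0.0106]
plate [-0.0303  0.0468  0.0106]
plate [0.0338 0.0465 0.0106]
```

drive_tool(commands=[{"travel": [0.07, -0.06, 0], "dr": [0, 0, 0], "jaw": 0}, {"travel": [0.137, -0.115, 0], "dr": [0, 0, 0], "jaw": 0}, {"travel": [0.137, -0.115, 0], "dr": [0, 0, 0], "jaw": 0}, {"travel": [0.137, -0.115, 0], "dr": [0, 0, 0], "jaw": 0}, {"travel": [0.137, -0.115, 0], "dr": [0, 0, 0], "jaw": 0}, {"travel": [0.137, -0.115, 0], "dr": [0, 0, 0], "jaw": 0}, {"travel": [0.137, -0.115, 0], "dr": [0, 0, 0], "jaw": 0}, {"travel": [0.137, -0.115, 0], "dr": [0, 0, 0], "jaw": 0}])

```text
time: 13.4
ee_pos: [0.6039, 0.0937, 0.2076]
eef_rot: [0.713, 0.701, -0.0, 0.0]
force: [0.2, -0.2, -0.3]
width: 0.0109
gripper_force: 59.5
```

```bash
cat >> h.py <<'E'
def edges(g,r=None,col=None,lo=0,hi=640,th=45):
    v=(g[r] if r is not None else g[:,col]).astype(float);d=v[2:]-v[:-2];o=[]
    for i in range(max(lo,2),min(hi,len(d)-1)):
        if abs(d[i])>th and abs(d[i])>=abs(d[i-1]) and abs(d[i])>abs(d[i+1]):o.append((i+1,int(d[i])))
    return o
E
python3 - <<'E'
from h import *
s0=read_state()['ee_pos'];c=cap('wrist');s=read_state();t=s['ee_pos'];print(s0,t,R.from_quat(s['eef_rot']).as_matrix()[:,0].round(3))
g=c['image'].astype(int).max(2)
for r in(70,100,130):
    e=edges(g,r=r,lo=80,hi=560);print(r,[(u,d,onz(c,u,r,.037)[:2].round(4).tolist()) for u,d in e])
for u in(300,350,420):
    e=edges(g,col=u,lo=10,hi=260,th=35);print('col',u,[(v,d,onz(c,u,v,.037)[:2].round(4).tolist()) for v,d in e])
E
```

```text
[0.60389111 0.09371818 0.20756465] [0.60380642 0.0939089  0.20752275] [ 0.017  1.    -0.   ]
70 [(174, -90, [0.4924, 0.1983]), (177, 66, [0.4946, 0.1983]), (217, -75, [0.5249, 0.1978]), (227, 72, [0.5325, 0.1976]), (264, -46, [0.5605, 0.1971]), (268, 89, [0.5635, 0.1971]), (277, -91, [0.5703, 0.197]), (371, 94, [0.6414, 0.1957]), (380, -84, [0.6482, 0.1956]), (474, 96, [0.7192, 0.1944]), (525, -50, [0.7578, 0.1937])]
100 [(177, -81, [0.4919, 0.1768]), (180, 64, [0.4942, 0.1768]), (219, -72, [0.5243, 0.1763]), (229, 73, [0.5321, 0.1761]), (265, -82, [0.5599, 0.1756]), (270, 77, [0.5638, 0.1756]), (278, -91, [0.5699, 0.1755]), (370, 93, [0.641, 0.1742]), (379, -79, [0.648, 0.1741]), (471, 90, [0.719, 0.1729]), (524, -47, [0.7599, 0.1722])]
130 [(180, -72, [0.4913, 0.1543]), (183, 58, [0.4937, 0.1543]), (266, -83, [0.5593, 0.1532]), (271, 87, [0.5632, 0.1531]), (279, -91, [0.5696, 0.153]), (369, 87, [0.6407, 0.1518]), (378, -79, [0.6478, 0.1517]), (468, 89, [0.7188, 0.1504]), (511, -48, [0.7528, 0.1499])]
col 300 [(17, -36, [0.5889, 0.2325]), (150, 89, [0.5856, 0.1372]), (176, -50, [0.5849, 0.1163]), (206, 68, [0.584, 0.0911]), (260, -44, [0.5823, 0.0426])]
col 350 [(150, 88, [0.6257, 0.1365]), (177, -51, [0.6258, 0.1147]), (206, 64, [0.6259, 0.0904])]
col 420 [(150, 89, [0.6818, 0.1355])]
```

```bash
python3 - <<'E'
from h import *
c=cap('wrist');s=read_state();t=s['ee_pos'];g=c['image'].astype(int).max(2);z=t[2]+.0106
for u in(270,290,350,370):print(u,[(v,d,(onz(c,u,v,z)-t)[:2].round(4).tolist()) for v,d in edges(g,col=u,lo=190,hi=230,th=30)])
for r in(212,222,250):print(r,[(u,d,(onz(c,u,r,z)-t)[:2].round(4).tolist()) for u,d in edges(g,r=r,lo=220,hi=430,th=25)])
E
```

```text
270 [(202, -73, [-0.0201, 0.0438]), (206, 70, [-0.0202, 0.0422]), (222, -37, [-0.0206, 0.0357]), (225, 43, [-0.0206, 0.0345])]
290 [(202, -36, [-0.0124, 0.0436]), (206, 68, [-0.0125, 0.042]), (222, -39, [-0.0127, 0.0356]), (225, 43, [-0.0128, 0.0344])]
350 [(202, -34, [0.0107, 0.0432]), (206, 65, [0.0108, 0.0417])]
370 [(203, -77, [0.0185, 0.0427]), (206, 63, [0.0185, 0.0415])]
212 [(228, -31, [-0.0367, 0.04]), (230, 55, [-0.0359, 0.04]), (418, -71, [0.0372, 0.0388]), (421, 49, [0.0383, 0.0388])]
222 [(228, -31, [-0.037, 0.036]), (231, 54, [-0.0358, 0.036]), (418, -70, [0.0374, 0.0348]), (420, 34, [0.0382, 0.0348])]
250 [(234, 27, [-0.0357, 0.0243]), (242, 45, [-0.0325, 0.0243]), (310, -31, [-0.0052, 0.0238]), (336, 33, [0.0052, 0.0236]), (416, -68, [0.0373, 0.0231]), (418, 38, [0.0381, 0.0231])]
```

drive_tool(commands=[{"travel": [0.08, 0.001, 0.1], "dr": [0, 0, 0], "jaw": 0}, {"travel": [0.15, 0.001, 0.2], "dr": [0, 0, 0], "jaw": 0}, {"travel": [0.233, 0.001, 0.28], "dr": [0, 0, 0], "jaw": 0}, {"travel": [0.233, 0.001, 0.36], "dr": [0, 0, 0], "jaw": 0}, {"travel": [0.233, 0.001, 0.4], "dr": [0, 0, 0], "jaw": 0}, {"travel": [0.233, 0.001, 0.4], "dr": [0, 0, 0], "jaw": 0}, {"travel": [0.233, 0.001, 0.4], "dr": [0, 0, 0], "jaw": 0}, {"travel": [0.233, 0.001, 0.4], "dr": [0, 0, 0], "jaw": 0}])

```text
time: 14.3
ee_pos: [0.6073, 0.187, 0.0498]
eef_rot: [0.713, 0.701, 0.001, 0.001]
force: [-0.4, -0.2, -1.7]
width: 0.0103
gripper_force: 59.4
```

drive_tool(commands=[{"travel": [0, -0.003, 0.015], "dr": [0, 0, 0], "jaw": 0}, {"travel": [0, -0.003, 0.03], "dr": [0, 0, 0], "jaw": 0}, {"travel": [0, -0.003, 0.04], "dr": [0, 0, 0], "jaw": 0}, {"travel": [0, -0.003, 0.045], "dr": [0, 0, 0], "jaw": 0}, {"travel": [0, -0.003, 0.045], "dr": [0, 0, 0], "jaw": 0}])

```text
time: 14.8
ee_pos: [0.604, 0.1875, 0.0292]
eef_rot: [0.713, 0.702, -0.0, -0.0]
force: [-0.4, -0.3, -2.2]
width: 0.0106
gripper_force: 59.4
```

drive_tool(commands=[{"travel": [0, 0.002, 0.005], "dr": [0, 0, 0], "jaw": 0}, {"travel": [0, 0.002, 0.008], "dr": [0, 0, 0], "jaw": 0}, {"travel": [0, 0.002, 0.008], "dr": [0, 0, 0], "jaw": 0}])

```text
time: 15.1
ee_pos: [0.6056, 0.1878, 0.0274]
eef_rot: [0.713, 0.702, 0.0, 0.0]
force: [-1.5, 0.2, 4.9]
width: 0.0107
gripper_force: 60.3
```

drive_tool(commands=[{"travel": [0, 0, 0], "dr": [0, 0, 0], "jaw": 0.4}, {"travel": [0, 0, 0], "dr": [0, 0, 0], "jaw": 0.4}, {"travel": [0, 0, 0], "dr": [0, 0, 0], "jaw": 0.4}, {"travel": [0, 0, -0.12], "dr": [0, 0, 0], "jaw": 0.4}, {"travel": [0, 0, -0.24], "dr": [0, 0, 0], "jaw": 0.4}, {"travel": [0, 0, -0.36], "dr": [0, 0, 0], "jaw": 0.4}, {"travel": [-0.1, 0, -0.48], "dr": [0, 0, 0], "jaw": 0.4}, {"travel": [-0.22, -0.05, -0.55], "dr": [0, 0, 0], "jaw": 0.5}, {"travel": [-0.34, -0.1, -0.55], "dr": [0, 0, 0], "jaw": 0.5}])

```text
time: 16.0
ee_pos: [0.5725, 0.0706, 0.247]
eef_rot: [0.712, 0.702, 0.003, 0.002]
force: [0.5, -0.3, 0.3]
width: 0.0425
gripper_force: 0.0
```

drive_tool(commands=[{"travel": [-0.77, -0.18, 0], "dr": [0, 0, 0], "jaw": 0.5}, {"travel": [-0.77, -0.18, 0], "dr": [0, 0, 0], "jaw": 0.5}, {"travel": [-0.77, -0.18, 0], "dr": [0, 0, 0], "jaw": 0.5}, {"travel": [-0.77, -0.18, 0], "dr": [0, 0, 0], "jaw": 0.5}, {"travel": [-0.77, -0.18, 0], "dr": [0, 0, 0], "jaw": 0.5}, {"travel": [-0.77, -0.18, 0], "dr": [0, 0, 0], "jaw": 0.5}, {"travel": [-0.77, -0.18, 0], "dr": [0, 0, 0], "jaw": 0.5}, {"travel": [-0.77, -0.18, 0], "dr": [0, 0, 0], "jaw": 0.5}, {"travel": [-0.77, -0.18, 0], "dr": [0, 0, 0], "jaw": 0.5}, {"travel": [-0.77, -0.18, 0], "dr": [0, 0, 0], "jaw": 0.5}, {"travel": [-0.77, -0.18, 0], "dr": [0, 0, 0], "jaw": 0.5}])

```text
time: 17.1
ee_pos: [0.4945, -0.2345, 0.2433]
eef_rot: [0.712, 0.703, 0.0, -0.0]
force: [-0.3, 0.6, -0.1]
width: 0.0428
gripper_force: 0.0
```

```bash
python3 - <<'E'
from h import *
c=cap('wrist','w5.png');s=read_state();print(s['ee_pos'],R.from_quat(s['eef_rot']).as_matrix()[:,0].round(3))
for t in(90,120):
  for r in rects(c,.011,white(c,t)):print(t,r)
a=cap('scene','s5.png')
for r in rects(a,.011,white(a,100),200):
  if 300<r[0][0]<650 and -500<r[0][1]<-50: print('scene',r)
E
```

```text
[ 0.49440655 -0.23483546  0.24336825] [0.013 1.    0.   ]
90 (array([ 515.8, -547.8]), array([96.1, 39.4]), -81.3, array([347., 445.]), 1201.0)
90 (array([ 139.3, -520.2]), array([192.9,  54.5]), -50.2, array([ 39., 430.]), 2992.5)
90 (array([ 580.5, -399. ]), array([21.5, 84.5]), 13.9, array([402., 334.]), 845.0)
90 (array([ 402.4, -396.8]), array([84.9, 21.2]), -15.7, array([244., 334.]), 837.0)
90 (array([ 517.4, -392.4]), array([ 68.8, 102.3]), 15.6, array([345., 326.]), 4639.0)
90 (array([ 243.2, -278.3]), array([128.4,  83.2]), -49.6, array([ 78., 236.]), 7396.0)
90 (array([ 737.3, -247.4]), array([88.8, 97.2]), 74.6, array([571., 196.]), 6827.0)
90 (array([ 757.5, -104.8]), array([28.2, 36.9]), 12.8, array([624.,  36.]), 957.0)
120 (array([ 517.6, -548.2]), array([89.9, 35.5]), -81.5, array([349., 445.]), 997.5)
120 (array([ 138.9, -520.4]), array([192. ,  54.3]), -50.1, array([ 38., 430.]), 2960.5)
120 (array([ 517.3, -392.4]), array([ 68. , 100.3]), 15.6, array([345., 326.]), 4491.0)
120 (array([ 241. , -279.5]), array([123.7,  83.3]), -48.4, array([ 76., 237.]), 6878.5)
120 (array([ 739.8, -248.1]), array([88.8, 91.2]), 74.6, array([573., 196.]), 6468.5)
scene (array([ 518.2, -388.2]), array([ 68.6, 100.3]), 14.9, array([162., 373.]), 964.0)
```

drive_tool(commands=[{"travel": [-0.377, 0.06, 0.1], "dr": [0, 0, -0.174], "jaw": 0.5}, {"travel": [-0.377, 0.06, 0.2], "dr": [0, 0, -0.174], "jaw": 0.5}, {"travel": [-0.377, 0.06, 0.3], "dr": [0, 0, -0.174], "jaw": 0.5}, {"travel": [-0.377, 0.06, 0.36], "dr": [0, 0, -0.174], "jaw": 0.5}, {"travel": [-0.377, 0.06, 0.42], "dr": [0, 0, -0.174], "jaw": 0.5}, {"travel": [-0.377, 0.06, 0.48], "dr": [0, 0, -0.174], "jaw": 0.5}, {"travel": [-0.377, 0.06, 0.54], "dr": [0, 0, -0.174], "jaw": 0.5}, {"travel": [-0.377, 0.06, 0.58], "dr": [0, 0, -0.174], "jaw": 0.5}, {"travel": [-0.377, 0.06, 0.605], "dr": [0, 0, -0.174], "jaw": 0.5}, {"travel": [-0.377, 0.06, 0.605], "dr": [0, 0, -0.174], "jaw": 0.5}, {"travel": [-0.377, 0.06, 0.605], "dr": [0, 0, -0.174], "jaw": 0.5}])

```text
time: 18.3
ee_pos: [0.5162, -0.3878, 0.0024]
eef_rot: [0.61, 0.792, 0.0, 0.001]
force: [-0.7, -1.1, 0.9]
width: 0.0428
gripper_force: 0.0
```

drive_tool(commands=[{"travel": [0, 0, 0], "dr": [0, 0, 0], "jaw": 0}, {"travel": [0, 0, 0], "dr": [0, 0, 0], "jaw": 0}, {"travel": [0, 0, 0], "dr": [0, 0, 0], "jaw": 0}, {"travel": [0, 0, 0], "dr": [0, 0, 0], "jaw": 0}, {"travel": [0, 0, 0], "dr": [0, 0, 0], "jaw": 0}], squeeze=60)

```text
time: 18.8
ee_pos: [0.5164, -0.388, 0.0029]
eef_rot: [0.61, 0.792, 0.0, 0.001]
force: [-0.1, 0.3, 7.1]
width: 0.0103
gripper_force: 61.7
```

drive_tool(commands=[{"travel": [0, 0, -0.03], "dr": [0, 0, 0], "jaw": 0}, {"travel": [0, 0, -0.15], "dr": [0, 0, 0.175], "jaw": 0}, {"travel": [0, 0, -0.3], "dr": [0, 0, 0.175], "jaw": 0}, {"travel": [0, 0, -0.4], "dr": [0, 0, 0.175], "jaw": 0}, {"travel": [0.1, 0.06, -0.51], "dr": [0, 0, 0.175], "jaw": 0}, {"travel": [0.66, 0.43, -0.51], "dr": [0, 0, 0.175], "jaw": 0}, {"travel": [0.66, 0.43, -0.51], "dr": [0, 0, 0.175], "jaw": 0}, {"travel": [0.66, 0.43, -0.51], "dr": [0, 0, 0.175], "jaw": 0}, {"travel": [0.66, 0.43, -0.51], "dr": [0, 0, 0.175], "jaw": 0}, {"travel": [0.66, 0.43, -0.51], "dr": [0, 0, 0.175], "jaw": 0}, {"travel": [0.66, 0.43, -0.51], "dr": [0, 0, 0.175], "jaw": 0}, {"travel": [0.66, 0.43, -0.51], "dr": [0, 0, 0.175], "jaw": 0}])

```text
time: 20.0
ee_pos: [0.6157, -0.0812, 0.2057]
eef_rot: [0.71, 0.704, 0.001, -0.001]
force: [-0.4, -0.3, -0.8]
width: 0.0104
gripper_force: 60.7
```

drive_tool(commands=[{"travel": [0.46, 0.17, 0], "dr": [0, 0, 0], "jaw": 0}, {"travel": [0.46, 0.17, 0], "dr": [0, 0, 0], "jaw": 0}, {"travel": [0.46, 0.17, 0], "dr": [0, 0, 0], "jaw": 0}, {"travel": [0.46, 0.17, 0], "dr": [0, 0, 0], "jaw": 0}, {"travel": [0.46, 0.17, 0], "dr": [0, 0, 0], "jaw": 0}, {"travel": [0.46, 0.17, 0], "dr": [0, 0, 0], "jaw": 0}, {"travel": [0.46, 0.17, 0], "dr": [0, 0, 0], "jaw": 0}, {"travel": [0.46, 0.17, 0], "dr": [0, 0, 0], "jaw": 0}, {"travel": [0.46, 0.17, 0], "dr": [0, 0, 0], "jaw": 0}, {"travel": [0.46, 0.17, 0], "dr": [0, 0, 0], "jaw": 0}, {"travel": [0.46, 0.17, 0], "dr": [0, 0, 0], "jaw": 0}])

```text
time: 21.1
ee_pos: [0.6857, 0.0939, 0.2056]
eef_rot: [0.713, 0.701, 0.0, 0.0]
force: [0.1, 0.2, -1.6]
width: 0.0104
gripper_force: 60.7
```

```bash
python3 - <<'E'
from h import *
c=cap('wrist','w6.png');s=read_state();t=s['ee_pos'];print(t,R.from_quat(s['eef_rot']).as_matrix()[:,0].round(3),s['width'])
g=c['image'].astype(int).max(2);z=t[2]+.0085
for u in(265,285,355,375):print(u,[(v,d,(onz(c,u,v,z)-t)[:2].round(4).tolist()) for v,d in edges(g,col=u,lo=185,hi=240,th=25)])
for r in(70,100,130):
    e=edges(g,r=r,lo=80,hi=560);print(r,[(u,d,onz(c,u,r,.037)[:2].round(4).tolist()) for u,d in e])
for u in(300,350):
    e=edges(g,col=u,lo=10,hi=185,th=35);print('col',u,[(v,d,onz(c,u,v,.037)[:2].round(4).tolist()) for v,d in e])
E
```

```text
[0.68569314 0.09410849 0.20552185] [0.018 1.    0.   ] 0.010389374954916906
265 [(200, -75, [-0.0223, 0.0441]), (204, 76, [-0.0224, 0.0425]), (223, 27, [-0.0229, 0.0347])]
285 [(200, -34, [-0.0145, 0.0439]), (204, 75, [-0.0146, 0.0423])]
355 [(200, -60, [0.0128, 0.0434]), (204, 66, [0.0129, 0.0418]), (220, -35, [0.0129, 0.0353]), (222, 31, [0.0129, 0.0345])]
375 [(200, -73, [0.0206, 0.0433]), (204, 62, [0.0207, 0.0417]), (220, -27, [0.0208, 0.0352]), (222, 31, [0.0208, 0.0344])]
70 [(95, -63, [0.5156, 0.1997]), (116, 79, [0.5314, 0.1994]), (155, -61, [0.5607, 0.1988]), (159, 98, [0.5637, 0.1988]), (168, -86, [0.5705, 0.1986]), (171, 54, [0.5727, 0.1986]), (211, -71, [0.6028, 0.198]), (221, 73, [0.6104, 0.1979]), (258, -78, [0.6382, 0.1974]), (263, 81, [0.6419, 0.1973]), (272, -85, [0.6487, 0.1972]), (366, 92, [0.7194, 0.1959]), (428, -48, [0.766, 0.195]), (463, 52, [0.7923, 0.1946])]
100 [(100, -65, [0.5153, 0.1783]), (121, 78, [0.5314, 0.178]), (158, -85, [0.5599, 0.1774]), (163, 90, [0.5637, 0.1774]), (171, -73, [0.5699, 0.1773]), (174, 56, [0.5722, 0.1772]), (213, -76, [0.6021, 0.1767]), (223, 81, [0.6098, 0.1765]), (259, -86, [0.6375, 0.176]), (264, 92, [0.6413, 0.1759]), (273, -86, [0.6482, 0.1758]), (366, 83, [0.7197, 0.1745]), (411, -46, [0.7542, 0.1739]), (421, -66, [0.7619, 0.1737]), (458, 53, [0.7903, 0.1732])]
130 [(162, -80, [0.5598, 0.1551]), (166, 98, [0.5629, 0.155]), (174, -61, [0.5692, 0.1549]), (177, 67, [0.5716, 0.1549]), (226, 55, [0.6101, 0.1542]), (261, -83, [0.6376, 0.1537]), (266, 79, [0.6415, 0.1536]), (274, -89, [0.6478, 0.1535]), (365, 83, [0.7192, 0.1522]), (420, -47, [0.7624, 0.1514]), (453, 54, [0.7883, 0.1509])]
col 300 [(19, -43, [0.671, 0.2311]), (152, 92, [0.6676, 0.1361]), (177, -48, [0.6669, 0.1161])]
col 350 [(19, -40, [0.7073, 0.2305]), (152, 93, [0.7075, 0.1354]), (176, -54, [0.7075, 0.1161])]
```

drive_tool(commands=[{"travel": [0.08, -0.008, 0.1], "dr": [0, 0, 0], "jaw": 0}, {"travel": [0.15, -0.008, 0.2], "dr": [0, 0, 0], "jaw": 0}, {"travel": [0.23, -0.008, 0.28], "dr": [0, 0, 0], "jaw": 0}, {"travel": [0.23, -0.008, 0.35], "dr": [0, 0, 0], "jaw": 0}, {"travel": [0.23, -0.008, 0.387], "dr": [0, 0, 0], "jaw": 0}, {"travel": [0.23, -0.008, 0.387], "dr": [0, 0, 0], "jaw": 0}, {"travel": [0.23, -0.008, 0.387], "dr": [0, 0, 0], "jaw": 0}, {"travel": [0.23, -0.008, 0.387], "dr": [0, 0, 0], "jaw": 0}, {"travel": [0.23, -0.008, 0.387], "dr": [0, 0, 0], "jaw": 0}])

```text
time: 22.05
ee_pos: [0.6855, 0.186, 0.0527]
eef_rot: [0.714, 0.701, 0.001, 0.001]
force: [-0.3, 0.1, -1.3]
width: 0.0107
gripper_force: 60.7
```

drive_tool(commands=[{"travel": [0, 0, 0.015], "dr": [0, 0, 0], "jaw": 0}, {"travel": [0, 0, 0.03], "dr": [0, 0, 0], "jaw": 0}, {"travel": [0, 0, 0.038], "dr": [0, 0, 0], "jaw": 0}, {"travel": [0, 0, 0.044], "dr": [0, 0, 0], "jaw": 0}, {"travel": [0, 0, 0.044], "dr": [0, 0, 0], "jaw": 0}, {"travel": [0, 0, 0.044], "dr": [0, 0, 0], "jaw": 0}])

```text
time: 22.65
ee_pos: [0.6842, 0.1864, 0.0329]
eef_rot: [0.713, 0.701, -0.0, 0.0]
force: [0.5, -0.8, -1.2]
width: 0.0105
gripper_force: 60.7
```

drive_tool(commands=[{"travel": [0, 0, 0.006], "dr": [0, 0, 0], "jaw": 0}, {"travel": [0, 0, 0.01], "dr": [0, 0, 0], "jaw": 0}, {"travel": [0, 0, 0.012], "dr": [0, 0, 0], "jaw": 0}, {"travel": [0, 0, 0.012], "dr": [0, 0, 0], "jaw": 0}])

```text
time: 23.05
ee_pos: [0.6844, 0.1866, 0.0299]
eef_rot: [0.713, 0.701, 0.0, 0.0]
force: [-3.2, 0.1, 8.1]
width: 0.0102
gripper_force: 61.9
```

drive_tool(commands=[{"travel": [0, 0, 0], "dr": [0, 0, 0], "jaw": 0.4}, {"travel": [0, 0, 0], "dr": [0, 0, 0], "jaw": 0.4}, {"travel": [0, 0, 0], "dr": [0, 0, 0], "jaw": 0.4}, {"travel": [0, 0, -0.12], "dr": [0, 0, 0], "jaw": 0.4}, {"travel": [0, 0, -0.24], "dr": [0, 0, 0], "jaw": 0.4}, {"travel": [0, 0, -0.36], "dr": [0, 0, 0], "jaw": 0.4}, {"travel": [-0.2, 0, -0.45], "dr": [0, 0, 0], "jaw": 0.4}, {"travel": [-0.26, -0.1, -0.45], "dr": [0, 0, 0], "jaw": 0.4}, {"travel": [-0.26, -0.2, -0.45], "dr": [0, 0, 0], "jaw": 0.4}, {"travel": [-0.26, -0.2, -0.45], "dr": [0, 0, 0], "jaw": 0.4}, {"travel": [-0.26, -0.2, -0.45], "dr": [0, 0, 0], "jaw": 0.4}, {"travel": [-0.26, -0.2, -0.45], "dr": [0, 0, 0], "jaw": 0.4}])

```text
time: 24.25
ee_pos: [0.6035, 0.085, 0.2086]
eef_rot: [0.713, 0.701, 0.001, 0.0]
force: [0.1, 0.2, -0.5]
width: 0.0341
gripper_force: 0.0
```

```bash
python3 - <<'E'
from h import *
c=cap('wrist','w7.png');s=read_state();t=s['ee_pos'];print(t,R.from_quat(s['eef_rot']).as_matrix()[:,0].round(3))
im=c['image'];b=cap('side');a=cap('scene')
cv2.imwrite('pics/p8.png',np.hstack([im[:,:,::-1][::1],]))
cv2.imwrite('pics/p8.png',np.hstack([cv2.resize(im[:,:,::-1],(460,345)),cv2.resize(a['image'][190:310,300:460,::-1],(340,345))]))
E
```

```text
[0.60364176 0.08511999 0.20828503] [0.016 1.    0.   ]
```

View pics/p8.png

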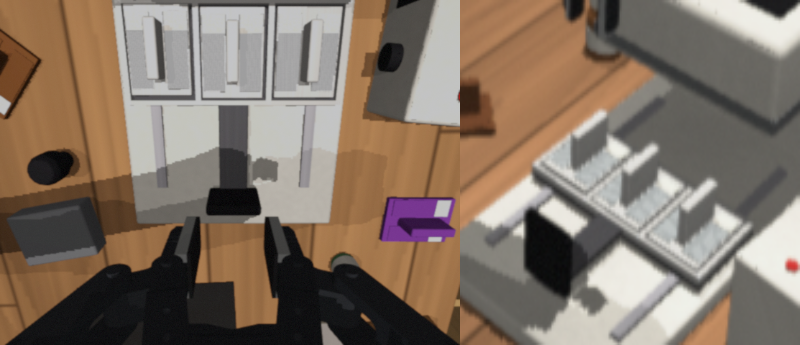

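The picture shows all three holders lying flat in their pockets. The black handle is at crop (234,201), about (325,280) in the full frame.

```bash
python3 - <<'E'
from h import *
c=cap('wrist');g=c['image'].astype(int).max(2)
for u in(300,345):print(u,[(v,d,onz(c,u,v,.087)[:2].round(4).tolist()) for v,d in edges(g,col=u,lo=240,hi=320,th=10)])
for r in(265,275):print(r,[(u,d,onz(c,u,r,.087)[:2].round(4).tolist()) for u,d in edges(g,r=r,lo=260,hi=390,th=12)])
E
```

```text
300 [(258, -22, [0.5853, 0.0548]), (261, -70, [0.5852, 0.0524]), (299, 73, [0.5841, 0.021]), (310, 28, [0.5838, 0.0116])]
345 [(261, -69, [0.6187, 0.0519]), (287, 13, [0.6187, 0.0306]), (299, 78, [0.6188, 0.0205]), (305, 45, [0.6188, 0.0153]), (310, -29, [0.6188, 0.011])]
265 [(291, -78, [0.5783, 0.0493]), (358, 120, [0.6285, 0.0485])]
275 [(281, -15, [0.5705, 0.0413]), (289, -66, [0.5765, 0.0412]), (360, 125, [0.6301, 0.0404])]
```

drive_tool(commands=[{"travel": [-0.15, 0, 0], "dr": [0, 0, -1], "jaw": 0.5}, {"travel": [-0.15, 0, 0], "dr": [0, 0, -1], "jaw": 0.5}, {"travel": [-0.15, 0, 0], "dr": [0, 0, -1], "jaw": 0.5}, {"travel": [-0.15, 0, 0], "dr": [0, 0, -1], "jaw": 0.5}, {"travel": [-0.15, 0, 0], "dr": [0, 0, -1], "jaw": 0.5}, {"travel": [-0.15, 0, 0], "dr": [0, 0, -1], "jaw": 0.5}, {"travel": [-0.15, 0, 0], "dr": [0, 0, -1], "jaw": 0.5}, {"travel": [-0.15, 0, 0], "dr": [0, 0, -1], "jaw": 0.5}, {"travel": [-0.15, 0, 0], "dr": [0, 0, -1], "jaw": 0.5}, {"travel": [-0.15, 0, 0], "dr": [0, 0, -1], "jaw": 0.5}, {"travel": [-0.15, 0, 0], "dr": [0, 0, -1], "jaw": 0.5}, {"travel": [-0.15, 0, 0.1], "dr": [0, 0, -1], "jaw": 0.5}])

```text
time: 25.65
ee_pos: [0.6063, 0.0245, 0.1726]
eef_rot: [0.008, 1.0, 0.001, 0.006]
force: [1.5, 0.6, -0.7]
width: 0.0428
gripper_force: 0.0
```

drive_tool(commands=[{"travel": [0, 0, 0], "dr": [0, 0, 0], "jaw": 0.5}, {"travel": [0, 0, 0], "dr": [0, 0, 0], "jaw": 0.5}, {"travel": [0, 0, 0], "dr": [0, 0, 0], "jaw": 0.5}])

```text
time: 25.95
ee_pos: [0.6024, 0.0241, 0.1694]
eef_rot: [0.009, 1.0, 0.0, 0.001]
force: [-0.5, -0.4, 0.6]
width: 0.0426
gripper_force: 0.0
```

drive_tool(commands=[{"travel": [0, 0.003, 0.1], "dr": [0, 0, 0], "jaw": 0.5}, {"travel": [0, 0.003, 0.2], "dr": [0, 0, 0], "jaw": 0.5}, {"travel": [0, 0.003, 0.28], "dr": [0, 0, 0], "jaw": 0.5}, {"travel": [0, 0.003, 0.32], "dr": [0, 0, 0], "jaw": 0.5}, {"travel": [0, 0.003, 0.32], "dr": [0, 0, 0], "jaw": 0.5}, {"travel": [0, 0.003, 0.32], "dr": [0, 0, 0], "jaw": 0.5}, {"travel": [0, 0.003, 0.32], "dr": [0, 0, 0], "jaw": 0}, {"travel": [0, 0.003, 0.32], "dr": [0, 0, 0], "jaw": 0}, {"travel": [0, 0.003, 0.32], "dr": [0, 0, 0], "jaw": 0}, {"travel": [0, 0.003, 0.32], "dr": [0, 0, 0], "jaw": 0}, {"travel": [0, 0.003, 0.32], "dr": [0, 0, 0], "jaw": 0}], squeeze=60)

```text
time: 27.05
ee_pos: [0.6026, 0.0252, 0.0421]
eef_rot: [0.009, 1.0, 0.0, 0.001]
force: [-1.4, 0.1, 6.5]
width: 0.0108
gripper_force: 59.9
```

drive_tool(commands=[{"travel": [0, 0.01, 0], "dr": [0, 0, 0], "jaw": 0}, {"travel": [0, 0.03, 0], "dr": [0, 0, 0], "jaw": 0}, {"travel": [0, 0.055, 0], "dr": [0, 0, 0], "jaw": 0}, {"travel": [0, 0.08, 0], "dr": [0, 0, 0], "jaw": 0}, {"travel": [0, 0.105, 0], "dr": [0, 0, 0], "jaw": 0}, {"travel": [0, 0.13, 0], "dr": [0, 0, 0], "jaw": 0}, {"travel": [0, 0.155, 0], "dr": [0, 0, 0], "jaw": 0}, {"travel": [0, 0.18, 0], "dr": [0, 0, 0], "jaw": 0}, {"travel": [0, 0.205, 0], "dr": [0, 0, 0], "jaw": 0}, {"travel": [0, 0.23, 0], "dr": [0, 0, 0], "jaw": 0}, {"travel": [0, 0.25, 0], "dr": [0, 0, 0], "jaw": 0}, {"travel": [0, 0.26, 0], "dr": [0, 0, 0], "jaw": 0}])

```text
time: 28.25
ee_pos: [0.6042, 0.128, 0.0422]
eef_rot: [0.008, 1.0, -0.001, 0.001]
force: [-1.3, -9.1, 10.0]
width: 0.0106
gripper_force: 60.5
```

drive_tool(commands=[{"travel": [0, 0.01, 0], "dr": [0, 0, 0], "jaw": 0}, {"travel": [0, 0.025, 0], "dr": [0, 0, 0], "jaw": 0}, {"travel": [0, 0.04, 0], "dr": [0, 0, 0], "jaw": 0}, {"travel": [0, 0.055, 0], "dr": [0, 0, 0], "jaw": 0}, {"travel": [0, 0.07, 0], "dr": [0, 0, 0], "jaw": 0}, {"travel": [0, 0.08, 0], "dr": [0, 0, 0], "jaw": 0}, {"travel": [0, 0.082, 0], "dr": [0, 0, 0], "jaw": 0}, {"travel": [0, 0.082, 0], "dr": [0, 0, 0], "jaw": 0}])

```text
time: 29.05
ee_pos: [0.6042, 0.1432, 0.0421]
eef_rot: [0.014, 1.0, -0.01, -0.002]
force: [-8.2, -35.5, 21.8]
width: 0.0109
gripper_force: 63.9
```

```bash
python3 - <<'E'
from h import *
s=read_state();print(s['time'],s['ee_pos'],s['force'],s['ft_torque'],s['tau'].round(1) if hasattr(s['tau'],'round') else s['tau'],s['joints'])
a=cap('scene','s8.png');g=a['image'].astype(int).max(2)
s=read_state();print(s['ee_pos'],s['force'])
# sample brightness along line x=const (z=.037) as fn of y
for x in(.69,.71):
    ys=np.arange(.12,.30,.0025);v=[]
    for y in ys:
        u,w=proj(a,(x,y,.037));v.append(int(cv2.getRectSubPix(g.astype(np.float32),(1,1),(u,w))[0,0]))
    print(x,list(zip((ys*1000).round(1).tolist(),v)))
E
```

```text
29.05 [0.60420586 0.1432125  0.0421406 ] [ -8.22651943 -35.52005034  21.82449883] [-6.58987751  1.54212719  0.43791677] [-19.2 -45.9 -19.3 -23.5  -5.9  -5.5  -0.4] [-0.2546676   0.62647633 -0.05663841  1.7738505   0.07552397  0.75344264
  1.1875537 ]
[0.60421324 0.14320655 0.04215033] [ -9.3031428  -34.07728469  21.49092787]
0.69 [(120.0, 217), (122.5, 217), (125.0, 217), (127.5, 218), (130.0, 218), (132.5, 222), (135.0, 231), (137.5, 235), (140.0, 237), (142.5, 236), (145.0, 237), (147.5, 237), (150.0, 237), (152.5, 237), (155.0, 237), (157.5, 237), (160.0, 237), (162.5, 237), (165.0, 237), (167.5, 237), (170.0, 237), (172.5, 237), (175.0, 236), (177.5, 237), (180.0, 237), (182.5, 236), (185.0, 236), (187.5, 236), (190.0, 236), (192.5, 236), (195.0, 236), (197.5, 236), (200.0, 235), (202.5, 217), (205.0, 175), (207.5, 126), (210.0, 106), (212.5, 99), (215.0, 99), (217.5, 99), (220.0, 100), (222.5, 100), (225.0, 99), (227.5, 98), (230.0, 90), (232.5, 73), (235.0, 56), (237.5, 56), (240.0, 68), (242.5, 81), (245.0, 89), (247.5, 91), (250.0, 90), (252.5, 91), (255.0, 93), (257.5, 93), 
[... 510 characters left out ...]
171), (172.5, 171), (175.0, 175), (177.5, 176), (180.0, 177), (182.5, 174), (185.0, 174), (187.5, 175), (190.0, 181), (192.5, 179), (195.0, 180), (197.5, 177), (200.0, 174), (202.5, 175), (205.0, 175), (207.5, 178), (210.0, 145), (212.5, 114), (215.0, 87), (217.5, 78), (220.0, 76), (222.5, 76), (225.0, 76), (227.5, 75), (230.0, 70), (232.5, 59), (235.0, 51), (237.5, 59), (240.0, 75), (242.5, 86), (245.0, 89), (247.5, 90), (250.0, 90), (252.5, 91), (255.0, 93), (257.5, 93), (260.0, 95), (262.5, 103), (265.0, 120), (267.5, 148), (270.0, 168), (272.5, 177), (275.0, 178), (277.5, 178), (280.0, 178), (282.5, 178), (285.0, 178), (287.5, 177), (290.0, 178), (292.5, 178), (295.0, 178), (297.5, 178)]
```

The carriage meets about 35 N at roughly 0.118 travel, which is more than the detent should give. I'll back off and check before pushing harder.

drive_tool(commands=[{"travel": [0, -0.04, 0], "dr": [0, 0, 0], "jaw": 0}, {"travel": [0, -0.06, 0], "dr": [0, 0, 0], "jaw": 0}, {"travel": [0, -0.08, 0], "dr": [0, 0, 0], "jaw": 0}, {"travel": [0, -0.1, 0], "dr": [0, 0, 0], "jaw": 0}, {"travel": [0, -0.1, 0], "dr": [0, 0, 0], "jaw": 0}, {"travel": [0, -0.1, 0], "dr": [0, 0, 0], "jaw": 0}])

```text
time: 29.7
ee_pos: [0.6041, 0.1211, 0.0421]
eef_rot: [0.009, 1.0, -0.0, 0.001]
force: [-1.7, -1.9, 7.6]
width: 0.0104
gripper_force: 61.1
```

```bash
python3 - <<'E'
from h import *
s=read_state();print(s['ee_pos'],s['force'],s['joints'])
a=cap('scene','s9.png');b=cap('side','d9.png');w=cap('wrist','w9.png')
for n,c,roi in(('scene',a,(330,200,470,300)),('side',b,(240,280,360,400))):
    g=c['image'].astype(int).max(2)
    x0,y0,x1,y1=roi
    for y in range(y0,y1,4):print(n,y,' '.join('%2d'%(g[y,x]//10) for x in range(x0,x1,4)))
E
```

```text
[0.60406703 0.12105573 0.0421259 ] [-1.71435155 -1.91254243  7.5721448 ] [-0.19902983  0.61582272 -0.07157003  1.79514665  0.0633263   0.73066456
  1.24823974]
scene 200 14 16 16 16 16 16  8  2  2  2  2  2  2  1  2 10 10 10 10 10 10 10 10 12 15 20 22 23 23 23 23 23 23 21 16
scene 204 16 16 16 16 16 16  7  2  2  2  2  2  2  2  2 10 10 10 10 10 10 10 10 10 10 10 13 16 21 23 23 22 19 12 11
scene 208 16 16 16 16 17 17  9  1  2  2  2  2  2  2  2  8 10 10 10 10 10 10 10 10 10 10 10 10 11 15 19 15 11 10 10
scene 212 16 16 17 17 18 17 16  2  2  2  2  2  2  2  6  6  5  7  9 10 10 10 10 10 10 10 10 10 10 10 11 11 11 10 10
scene 216 17 17 18 17 17 16 16  2  2  2  2  2  2  2  3  4 11  7  5  5  9 10 10 10 10 10 10 10 10 10 11 10 10 10 10
scene 220 18 17 17 17 16 16 16  3  2  2  2  2  2  3  3  9 13 13  9  7  5  5  7 10 10 10 10 10 10 10 10 10 10 10  7
scene 224 17 17 16 16 16 17 13  4  2  1  2  2  2  3  2  9  9  9  9  9 10  9  6  5  6  9 10 10 10 10 10 10 10  5  8
scene 228 17 16 16 16 15 13  7  4  2  2  2  2  1  3  7 14 11 10  9  9  9  9  9  9  6  5  5  9 10 11 10  8  5  9 10
scene 232 16 16 15 1
[... 4204 characters left out ...]
0 15 16
side 372  6  5  7  8  7 16 16 16 16 10 11  8 22 22 17 10 14 16 17 17 17 16 17 17 17 16 10 15 15 15
side 376  5  8  8  8 16 16 16 16 10 11  7 11 19 15 10 13 16 16 17 17 16 17 17 17 16 10 15 15 15 15
side 380  8  8  9 16 16 16 16 10 10  5 11 12 11  9 16 16 17 17 17 16 17 18 18 16 10 15 15 15 15 15
side 384  8  8 10 16 16 15 10  9  4 12 13 10 10 16 16 17 17 17 16 17 17 17 16 10 15 15 15 15 15 15
side 388  9  9  9 12 14 10  9  5 12 12 10  9 15 16 16 17 17 16 17 17 17 16 11 15 15 15 15 15 15 15
side 392  8  8 13 11 11  8  5 12 14 10  8 16 16 16 17 17 16 16 17 17 16 10 15 15 15 15 13 10 10 10
side 396  8 11 10 11  9  8 12 17 10  9 15 16 16 17 17 16 17 17 17 15 10 15 15 15 15 15 15 11 10 10
```

drive_tool(commands=[{"travel": [0, 0, 0], "dr": [0, 0, 0], "jaw": 0.4}, {"travel": [0, 0, 0], "dr": [0, 0, 0], "jaw": 0.4}, {"travel": [0, 0, 0], "dr": [0, 0, 0], "jaw": 0.4}, {"travel": [0, 0, -0.08], "dr": [0, 0, 0], "jaw": 0.4}, {"travel": [0, 0, -0.17], "dr": [0, 0, 0], "jaw": 0.4}, {"travel": [0, -0.05, -0.17], "dr": [0, 0, 0], "jaw": 0}, {"travel": [0, -0.1, -0.17], "dr": [0, 0, 0], "jaw": 0}, {"travel": [0, -0.1, -0.17], "dr": [0, 0, 0], "jaw": 0}, {"travel": [0, -0.1, -0.1], "dr": [0, 0, 0], "jaw": 0}, {"travel": [0, -0.1, 0], "dr": [0, 0, 0], "jaw": 0}, {"travel": [0, -0.1, 0], "dr": [0, 0, 0], "jaw": 0}, {"travel": [0, -0.1, 0], "dr": [0, 0, 0], "jaw": 0}])

```text
time: 31.05
ee_pos: [0.6017, 0.0826, 0.0398]
eef_rot: [0.008, 1.0, 0.0, -0.001]
force: [0.1, 0.9, 0.9]
width: 0.0
gripper_force: 0.0
```

drive_tool(commands=[{"travel": [0, 0.03, 0], "dr": [0, 0, 0], "jaw": 0}, {"travel": [0, 0.05, 0], "dr": [0, 0, 0], "jaw": 0}, {"travel": [0, 0.065, 0], "dr": [0, 0, 0], "jaw": 0}, {"travel": [0, 0.08, 0], "dr": [0, 0, 0], "jaw": 0}, {"travel": [0, 0.095, 0], "dr": [0, 0, 0], "jaw": 0}, {"travel": [0, 0.105, 0], "dr": [0, 0, 0], "jaw": 0}, {"travel": [0, 0.11, 0], "dr": [0, 0, 0], "jaw": 0}, {"travel": [0, 0.11, 0], "dr": [0, 0, 0], "jaw": 0}])

```text
time: 31.85
ee_pos: [0.6042, 0.1238, 0.0416]
eef_rot: [0.009, 1.0, -0.001, 0.001]
force: [-0.2, -6.7, 6.4]
width: -0.0002
gripper_force: 3.6
```

drive_tool(commands=[{"travel": [0, 0.01, 0], "dr": [0, 0, 0], "jaw": 0}, {"travel": [0, 0.02, 0], "dr": [0, 0, 0], "jaw": 0}, {"travel": [0, 0.03, 0], "dr": [0, 0, 0], "jaw": 0}, {"travel": [0, 0.035, 0], "dr": [0, 0, 0], "jaw": 0}, {"travel": [0, 0.035, 0], "dr": [0, 0, 0], "jaw": 0}])

```text
time: 32.35
ee_pos: [0.6039, 0.1238, 0.0417]
eef_rot: [0.013, 1.0, -0.009, -0.001]
force: [-4.7, -31.8, 18.2]
width: 0.0003
gripper_force: 16.3
```

The stop comes at the same carriage position when I push from behind. The head edge measured only about 66 mm from the pocket centre at the start, so the carriage began roughly 17 mm in. This is the end stop, and the 9 N I felt earlier was the detent. I'll retreat, verify the latch, and go above the button.

drive_tool(commands=[{"travel": [0, -0.05, 0], "dr": [0, 0, 0], "jaw": 0}, {"travel": [0, -0.12, 0], "dr": [0, 0, 0], "jaw": 0}, {"travel": [0, -0.12, -0.12], "dr": [0, 0, 0], "jaw": 0}, {"travel": [0, -0.12, -0.24], "dr": [0, 0, 0], "jaw": 0}, {"travel": [0, -0.12, -0.36], "dr": [0, 0, 0], "jaw": 0}, {"travel": [0, -0.12, -0.48], "dr": [0, 0, 0], "jaw": 0}, {"travel": [0, -0.12, -0.6], "dr": [0, 0, 0], "jaw": 0}, {"travel": [0, -0.12, -0.7], "dr": [0, 0, 0], "jaw": 0}, {"travel": [0, -0.12, -0.7], "dr": [0, 0, 0], "jaw": 0}, {"travel": [0, -0.12, -0.7], "dr": [0, 0, 0], "jaw": 0}, {"travel": [0, -0.12, -0.7], "dr": [0, 0, 0], "jaw": 0}])

```text
time: 33.45
ee_pos: [0.6015, 0.0925, 0.3189]
eef_rot: [0.008, 1.0, -0.0, -0.001]
force: [-0.9, -0.1, -0.9]
width: -0.0004
gripper_force: 0.0
```

```bash
python3 - <<'E'
from h import *
s=read_state();print(s['ee_pos'],s['joints'],R.from_quat(s['eef_rot']).as_matrix().round(3).tolist())
a=cap('scene','s10.png');b=cap('side','d10.png');w=cap('wrist','w10.png');g=a['image'].astype(np.float32).max(2)
for x in(.69,):
    ys=np.arange(.195,.26,.0025);print([(round(y*1000,1),int(cv2.getRectSubPix(g,(1,1),proj(a,(x,y,.037)))[0,0])) for y in ys])
# button: dark blob near expectation
for n,c,p in(('scene',a,(404,169)),('side',b,(222,309)),('wrist',w,proj(w,(.5574,.3144,.2106)))):
    im=c['image'].astype(int).max(2);m=(im<60).astype(np.uint8)
    k,l,st,ce=cv2.connectedComponentsWithStats(m)
    for i in range(1,k):
        if np.hypot(*(ce[i]-np.array(p)))<40 and st[i,4]>20:print(n,p,st[i],ce[i].round(1))
E
```

```text
[0.60150152 0.09249652 0.3188634 ] [-0.14658531  0.31392609 -0.07837607  1.56917278  0.02491517  1.2617428
  1.32569455] [[-1.0, 0.016, -0.002], [0.016, 1.0, -0.0], [0.002, -0.0, -1.0]]
[(np.float64(195.0), 234), (np.float64(197.5), 234), (np.float64(200.0), 234), (np.float64(202.5), 216), (np.float64(205.0), 174), (np.float64(207.5), 126), (np.float64(210.0), 105), (np.float64(212.5), 97), (np.float64(215.0), 98), (np.float64(217.5), 98), (np.float64(220.0), 98), (np.float64(222.5), 98), (np.float64(225.0), 98), (np.float64(227.5), 97), (np.float64(230.0), 88), (np.float64(232.5), 72), (np.float64(235.0), 57), (np.float64(237.5), 61), (np.float64(240.0), 73), (np.float64(242.5), 81), (np.float64(245.0), 87), (np.float64(247.5), 89), (np.float64(250.0), 89), (np.float64(252.5), 90), (np.float64(255.0), 90), (np.float64(257.5), 90)]
scene (404, 169) [398 164  13   8  87] [404.3 167.8]
side (222, 309) [212 302  20  16 259] [221.4 309.4]
side (222, 309) [209 315  27  10  58] [224.3 321.2]
wrist (np.float64(662.3472539591376), np.float64(156.05161906830116)) [617 118  23  64 517] [625.9 148. ]
```

```bash
python3 - <<'E'
from h import *
a=cap('scene');b=cap('side');w=cap('wrist')
print('head corner',onz(a,447.9,234.6,.110),onz(a,447.5,233,.115))
o,d=ray(a,404.3,167.0);o2,d2=ray(b,221.4,308.6)
t=np.linalg.lstsq(np.c_[d,-d2],o2-o,rcond=None)[0];print('button',o+d*t[0],o2+d2*t[1])
# vertical-profile in scene through head corner
g=a['image'].astype(int).max(2)
for u in(425,435,445):print(u,[(v,dd,onz(a,u,v,.11).round(3)[:2].tolist()) for v,dd in edges(g,col=u,lo=205,hi=260,th=15)])
E
```

```text
head corner [0.72331995 0.2692512  0.11      ] [0.72269665 0.26729889 0.115     ]
button [0.55493895 0.31672795 0.21417626] [0.55647968 0.31795983 0.21460965]
425 [(223, -39, [0.654, 0.278]), (228, 29, [0.667, 0.258]), (238, 56, [0.692, 0.22]), (240, -64, [0.697, 0.212]), (246, 73, [0.712, 0.191]), (253, -65, [0.728, 0.166]), (260, -38, [0.743, 0.143])]
435 [(227, -40, [0.682, 0.278]), (232, 31, [0.695, 0.259]), (254, 77, [0.746, 0.178]), (257, -65, [0.753, 0.168])]
445 [(206, -67, [0.643, 0.386]), (209, -36, [0.652, 0.372]), (231, -40, [0.71, 0.279]), (236, 30, [0.722, 0.259]), (247, 77, [0.747, 0.218]), (257, -61, [0.769, 0.183])]
```

Geometry alone is ambiguous, so I'll do a gentle pull test on the handle. A latched carriage should resist with about 8 N.

drive_tool(commands=[{"travel": [-0.006, 0.1275, 0.1], "dr": [0, 0, 0], "jaw": 0.5}, {"travel": [-0.006, 0.1275, 0.2], "dr": [0, 0, 0], "jaw": 0.5}, {"travel": [-0.006, 0.1275, 0.3], "dr": [0, 0, 0], "jaw": 0.5}, {"travel": [-0.006, 0.1275, 0.4], "dr": [0, 0, 0], "jaw": 0.5}, {"travel": [-0.006, 0.1275, 0.5], "dr": [0, 0, 0], "jaw": 0.5}, {"travel": [-0.006, 0.1275, 0.6], "dr": [0, 0, 0], "jaw": 0.5}, {"travel": [-0.006, 0.1275, 0.66], "dr": [0, 0, 0], "jaw": 0.5}, {"travel": [-0.006, 0.1275, 0.692], "dr": [0, 0, 0], "jaw": 0.5}, {"travel": [-0.006, 0.1275, 0.692], "dr": [0, 0, 0], "jaw": 0.5}, {"travel": [-0.006, 0.1275, 0.692], "dr": [0, 0, 0], "jaw": 0.5}])

```text
time: 34.75
ee_pos: [0.6067, 0.1431, 0.0444]
eef_rot: [0.009, 1.0, 0.0, 0.001]
force: [0.6, 0.8, 0.5]
width: 0.0423
gripper_force: 0.0
```

drive_tool(commands=[{"travel": [0, 0, 0], "dr": [0, 0, 0], "jaw": 0}, {"travel": [0, 0, 0], "dr": [0, 0, 0], "jaw": 0}, {"travel": [0, 0, 0], "dr": [0, 0, 0], "jaw": 0}, {"travel": [0, 0, 0], "dr": [0, 0, 0], "jaw": 0}, {"travel": [0, 0, 0], "dr": [0, 0, 0], "jaw": 0}], squeeze=60)

```text
time: 35.25
ee_pos: [0.6068, 0.1434, 0.0452]
eef_rot: [0.009, 1.0, 0.0, 0.001]
force: [-0.7, 0.3, 6.9]
width: 0.0105
gripper_force: 60.4
```

drive_tool(commands=[{"travel": [0, -0.004, 0], "dr": [0, 0, 0], "jaw": 0}, {"travel": [0, -0.004, 0], "dr": [0, 0, 0], "jaw": 0}, {"travel": [0, -0.004, 0], "dr": [0, 0, 0], "jaw": 0}])

```text
time: 35.55
ee_pos: [0.6068, 0.1435, 0.0452]
eef_rot: [0.008, 1.0, 0.001, 0.002]
force: [-0.9, 4.0, 5.4]
width: 0.0108
gripper_force: 60.3
```

drive_tool(commands=[{"travel": [0, -0.005, 0], "dr": [0, 0, 0], "jaw": 0}, {"travel": [0, -0.005, 0], "dr": [0, 0, 0], "jaw": 0}, {"travel": [0, -0.005, 0], "dr": [0, 0, 0], "jaw": 0}])

```text
time: 35.85
ee_pos: [0.6069, 0.1435, 0.0452]
eef_rot: [0.008, 1.0, 0.003, 0.002]
force: [-0.5, 6.8, 5.0]
width: 0.0107
gripper_force: 60.1
```

It held at 6.8 N without moving, so it is latched. Next I release it and press the button.

drive_tool(commands=[{"travel": [0, 0.02, 0], "dr": [0, 0, 0], "jaw": 0}, {"travel": [0, 0.009, 0], "dr": [0, 0, 0], "jaw": 0.5}, {"travel": [0, 0.009, 0], "dr": [0, 0, 0], "jaw": 0.5}, {"travel": [0, 0.009, 0], "dr": [0, 0, 0], "jaw": 0.5}, {"travel": [0, 0.009, -0.12], "dr": [0, 0, 0], "jaw": 0.5}, {"travel": [0, 0.009, -0.24], "dr": [0, 0, 0], "jaw": 0.3}, {"travel": [0, 0.009, -0.36], "dr": [0, 0, 0], "jaw": 0}, {"travel": [0, 0.009, -0.48], "dr": [0, 0, 0], "jaw": 0}, {"travel": [0, 0.009, -0.55], "dr": [0, 0, 0], "jaw": 0}, {"travel": [0, 0.009, -0.55], "dr": [0, 0, 0], "jaw": 0}, {"travel": [0, 0.009, -0.55], "dr": [0, 0, 0], "jaw": 0}])

```text
time: 36.95
ee_pos: [0.6056, 0.1432, 0.2636]
eef_rot: [0.008, 1.0, 0.0, 0.0]
force: [-0.6, -1.0, -1.0]
width: -0.0001
gripper_force: 0.0
```

drive_tool(commands=[{"travel": [0.05, 0.12, 0], "dr": [0, 0, 0], "jaw": 0}, {"travel": [0.135, 0.24, 0], "dr": [0, 0, 0], "jaw": 0}, {"travel": [0.135, 0.34, 0], "dr": [0, 0, 0], "jaw": 0}, {"travel": [0.135, 0.43, 0], "dr": [0, 0, 0], "jaw": 0}, {"travel": [0.135, 0.43, 0], "dr": [0, 0, 0], "jaw": 0}, {"travel": [0.135, 0.43, 0], "dr": [0, 0, 0], "jaw": 0}, {"travel": [0.135, 0.43, 0], "dr": [0, 0, 0], "jaw": 0}, {"travel": [0.135, 0.43, 0], "dr": [0, 0, 0], "jaw": 0}])

```text
time: 37.75
ee_pos: [0.5552, 0.3138, 0.2627]
eef_rot: [0.01, 1.0, -0.001, -0.0]
force: [0.9, -0.3, -0.3]
width: -0.0004
gripper_force: 0.0
```

```bash
python3 - <<'E'
from h import *
w=cap('wrist','w11.png');s=read_state();print(s['ee_pos'],R.from_quat(s['eef_rot']).as_matrix()[:,0].round(3))
g=w['image'].astype(int).max(2);p=proj(w,(.5557,.3173,.2144));print(p)
m=(g<60).astype(np.uint8);k,l,st,ce=cv2.connectedComponentsWithStats(m)
for i in range(1,k):
    if st[i,4]>100:print(st[i],ce[i].round(1),onz(w,*ce[i],.2144).round(4))
for v in range(max(0,int(p[1])-60),min(480,int(p[1])+70),8):print(v,' '.join('%2d'%(g[v,u]//10) for u in range(max(0,int(p[0])-90),min(640,int(p[0])+90),6)))
E
```

```text
[0.55518009 0.31402667 0.2630246 ] [-1.    0.02  0.  ]
(np.float64(330.58592474649834), np.float64(257.1671110199871))
[   0    0   61   24 1158] [31.1  9.4] [0.4304 0.1804 0.2144]
[410   0  28  13 110] [423.    6.6] [0.433  0.3617 0.2144]
[ 617   26   23   99 1537] [629.9  77.9] [0.4658 0.4634 0.2144]
[535  28  44   5 151] [557.1  30. ] [0.4441 0.4249 0.2144]
[ 91  36 109   7 402] [144.8  38.8] [0.4438 0.2312 0.2144]
[291 203  70  37 233] [319.3 211.9] [0.5297 0.3116 0.2144]
[ 125  214   94   76 3271] [157.  247.6] [0.5482 0.2217 0.2144]
[ 300  219   65   65 3203] [331.7 251.1] [0.5521 0.3179 0.2144]
[    6   301   619   179 49773] [317.2 425.1] [0.671  0.307  0.2144]
197 11 11 11 11 11 11 11 11 11 11 11 11 11 11 11 17 17 17 17 17 17 17 17 17 17 17 17 17 17 17
205 11 11 11 11 11 11 11 11 11 11 11 11 11  4  4  4  4  4  8 17 17 17 17 17 17 17 17 17 17 17
213 11 11 11 11 11 11 11 11 11 11 11  3  6  6  6  6  9 11 11 10  5 17 17 16 16 17 17 17 17 17
221 11 11 11 11 11 11 11 11 11 11  5  6  6  6  4  1  2  7 11 11 11  7 11 11 11 15 17 17 17 17
229 11 11 11 11 11 11 11 11 11  5  6  6  1  1 
[... 475 characters left out ...]
  1  1  0  1 10 11 17 17 17 17 17 17 17 17
277 11 11 11 11 11 11 11 11 11  9  9  5  4  1  1  1  0  2  6 10 15 17 17 17 17 17 17 17 17 17
285 11 11 11 11 11 11 11  8  9  9  9 14 15 15 12 11 11 14 17 17 17 17 17 17 17 17 17 17 17 17
293  9  9  9  9 10 16 16 16 16 16 16 16 16 16 16 16 16 16 16 17 17 17 17 17 17 17 17 17 17 17
301  9  9  9 16 16 16 16 16 16 16 16  9  7  6  4  6  6 15 16 16 16 16 16 17 17 17 17 17 17 17
309  9 10 15 16 16 16 16 16 16 16 16  7  6  4  1  6  6 14 16 16 16 16 16 16 16 17 17 17 17 17
317 15 16 16 16 16 16 16 16  9  1  0  5  6  4  1  6  6  4  1  0 15 16 16 16 16 17 17 17 17 17
325 16 16 16 16 16 16 16 16  1  1  1  6  6  4  1  6  5  5  0  0  2 16 16 16 16 17 17 17 17 17
```

drive_tool(commands=[{"travel": [0.0045, 0.01, 0.08], "dr": [0, 0, 0], "jaw": 0}, {"travel": [0.0045, 0.01, 0.12], "dr": [0, 0, 0], "jaw": 0}, {"travel": [0.0045, 0.01, 0.14], "dr": [0, 0, 0], "jaw": 0}, {"travel": [0.0045, 0.01, 0.155], "dr": [0, 0, 0], "jaw": 0}, {"travel": [0.0045, 0.01, 0.155], "dr": [0, 0, 0], "jaw": 0}])

```text
time: 38.3
ee_pos: [0.5532, 0.3192, 0.2012]
eef_rot: [0.009, 1.0, -0.0, -0.0]
force: [-0.2, 0.4, 0.5]
width: 0.0
gripper_force: 0.0
```

drive_tool(commands=[{"travel": [0, 0, 0.01], "dr": [0, 0, 0], "jaw": 0}, {"travel": [0, 0, 0.02], "dr": [0, 0, 0], "jaw": 0}, {"travel": [0, 0, 0.02], "dr": [0, 0, 0], "jaw": 0}, {"travel": [0, 0, 0.02], "dr": [0, 0, 0], "jaw": 0}])

```text
time: 38.7
ee_pos: [0.5534, 0.3199, 0.1939]
eef_rot: [0.009, 1.0, 0.0, 0.0]
force: [0.8, -0.9, 0.7]
width: -0.0
gripper_force: 0.7
```

drive_tool(commands=[{"travel": [0, 0, 0.01], "dr": [0, 0, 0], "jaw": 0}, {"travel": [0, 0, 0.015], "dr": [0, 0, 0], "jaw": 0}, {"travel": [0, 0, 0.015], "dr": [0, 0, 0], "jaw": 0}])

```text
time: 39.0
ee_pos: [0.5535, 0.3199, 0.1876]
eef_rot: [0.009, 1.0, 0.0, 0.001]
force: [1.0, 0.3, 4.2]
width: -0.0001
gripper_force: 1.8
```

drive_tool(commands=[{"travel": [0, 0, 0.006], "dr": [0, 0, 0], "jaw": 0}, {"travel": [0, 0, 0.01], "dr": [0, 0, 0], "jaw": 0}, {"travel": [0, 0, 0.01], "dr": [0, 0, 0], "jaw": 0}])

```text
time: 39.3
ee_pos: [0.5536, 0.32, 0.1866]
eef_rot: [0.009, 1.0, 0.0, 0.001]
force: [-2.5, -2.7, 17.8]
width: 0.0002
gripper_force: 8.7
```

The button bottomed out at 17.8 N, so it was fully down. I release it and go back to the handle.

drive_tool(commands=[{"travel": [0, 0, -0.1], "dr": [0, 0, 0], "jaw": 0}, {"travel": [0, 0, -0.2], "dr": [0, 0, 0], "jaw": 0}, {"travel": [-0.05, -0.12, -0.2], "dr": [0, 0, 0], "jaw": 0}, {"travel": [-0.1, -0.24, -0.2], "dr": [0, 0, 0], "jaw": 0.2}, {"travel": [-0.139, -0.36, -0.2], "dr": [0, 0, 0], "jaw": 0.5}, {"travel": [-0.139, -0.439, -0.2], "dr": [0, 0, 0], "jaw": 0.5}, {"travel": [-0.139, -0.439, -0.2], "dr": [0, 0, 0], "jaw": 0.5}, {"travel": [-0.139, -0.439, -0.2], "dr": [0, 0, 0], "jaw": 0.5}, {"travel": [-0.139, -0.439, -0.2], "dr": [0, 0, 0], "jaw": 0.5}])

```text
time: 40.2
ee_pos: [0.6048, 0.145, 0.263]
eef_rot: [0.008, 1.0, 0.0, -0.001]
force: [-0.2, 1.5, -1.3]
width: 0.0428
gripper_force: 0.0
```

drive_tool(commands=[{"travel": [0, -0.004, 0.12], "dr": [0, 0, 0], "jaw": 0.5}, {"travel": [0, -0.004, 0.24], "dr": [0, 0, 0], "jaw": 0.5}, {"travel": [0, -0.004, 0.36], "dr": [0, 0, 0], "jaw": 0.5}, {"travel": [0, -0.004, 0.46], "dr": [0, 0, 0], "jaw": 0.5}, {"travel": [0, -0.004, 0.52], "dr": [0, 0, 0], "jaw": 0.5}, {"travel": [0, -0.004, 0.548], "dr": [0, 0, 0], "jaw": 0.5}, {"travel": [0, -0.004, 0.548], "dr": [0, 0, 0], "jaw": 0.5}, {"travel": [0, -0.004, 0.548], "dr": [0, 0, 0], "jaw": 0}, {"travel": [0, -0.004, 0.548], "dr": [0, 0, 0], "jaw": 0}, {"travel": [0, -0.004, 0.548], "dr": [0, 0, 0], "jaw": 0}, {"travel": [0, -0.004, 0.548], "dr": [0, 0, 0], "jaw": 0}, {"travel": [0, -0.004, 0.548], "dr": [0, 0, 0], "jaw": 0}])

```text
time: 41.4
ee_pos: [0.6069, 0.1433, 0.0463]
eef_rot: [0.008, 1.0, 0.001, 0.002]
force: [-1.6, 3.7, 7.3]
width: 0.0106
gripper_force: 60.7
```

drive_tool(commands=[{"travel": [0, -0.01, 0], "dr": [0, 0, 0], "jaw": 0}, {"travel": [0, -0.02, 0], "dr": [0, 0, 0], "jaw": 0}, {"travel": [0, -0.03, 0], "dr": [0, 0, 0], "jaw": 0}, {"travel": [0, -0.045, 0], "dr": [0, 0, 0], "jaw": 0}, {"travel": [0, -0.065, 0], "dr": [0, 0, 0], "jaw": 0}, {"travel": [0, -0.09, 0], "dr": [0, 0, 0], "jaw": 0}, {"travel": [0, -0.115, 0], "dr": [0, 0, 0], "jaw": 0}, {"travel": [0, -0.14, 0], "dr": [0, 0, 0], "jaw": 0}, {"travel": [0, -0.165, 0], "dr": [0, 0, 0], "jaw": 0}, {"travel": [0, -0.19, 0], "dr": [0, 0, 0], "jaw": 0}, {"travel": [0, -0.215, 0], "dr": [0, 0, 0], "jaw": 0}, {"travel": [0, -0.24, 0], "dr": [0, 0, 0], "jaw": 0}])

```text
time: 42.6
ee_pos: [0.6054, 0.0456, 0.0462]
eef_rot: [0.009, 1.0, 0.0, 0.002]
force: [-0.9, 1.0, 7.8]
width: 0.0108
gripper_force: 60.9
```

drive_tool(commands=[{"travel": [0, -0.02, 0], "dr": [0, 0, 0], "jaw": 0}, {"travel": [0, -0.04, 0], "dr": [0, 0, 0], "jaw": 0}, {"travel": [0, -0.055, 0], "dr": [0, 0, 0], "jaw": 0}, {"travel": [0, -0.065, 0], "dr": [0, 0, 0], "jaw": 0}, {"travel": [0, -0.075, 0], "dr": [0, 0, 0], "jaw": 0}, {"travel": [0, -0.085, 0], "dr": [0, 0, 0], "jaw": 0}, {"travel": [0, -0.095, 0], "dr": [0, 0, 0], "jaw": 0}, {"travel": [0, -0.1, 0], "dr": [0, 0, 0], "jaw": 0}, {"travel": [0, -0.1, 0], "dr": [0, 0, 0], "jaw": 0}])

```text
time: 43.5
ee_pos: [0.6048, 0.0084, 0.0462]
eef_rot: [0.008, 1.0, 0.002, 0.002]
force: [-0.2, 5.9, 6.6]
width: 0.0106
gripper_force: 60.8
```

The carriage is at its outer stop: 0.135 m of travel with the force rising. I release it, rotate back and measure the holders.

drive_tool(commands=[{"travel": [0, 0, 0], "dr": [0, 0, 0], "jaw": 0.5}, {"travel": [0, 0.005, 0], "dr": [0, 0, 0], "jaw": 0.5}, {"travel": [0, 0.005, 0], "dr": [0, 0, 0], "jaw": 0.5}, {"travel": [0, 0.005, -0.1], "dr": [0, 0, 0], "jaw": 0.5}, {"travel": [0, 0.005, -0.2], "dr": [0, 0, 0], "jaw": 0.5}, {"travel": [0, 0.005, -0.3], "dr": [0, 0, 0], "jaw": 0.5}, {"travel": [0, 0.05, -0.41], "dr": [0, 0, 0.2], "jaw": 0.5}])

```text
time: 44.2
ee_pos: [0.6028, 0.0218, 0.209]
eef_rot: [0.088, 0.996, -0.001, -0.001]
force: [0.7, -0.6, 0.4]
width: 0.0427
gripper_force: 0.0
```

drive_tool(commands=[{"travel": [0, 0.11, 0], "dr": [0, 0, 0.89], "jaw": 0.5}, {"travel": [0, 0.11, 0], "dr": [0, 0, 0.89], "jaw": 0.5}, {"travel": [0, 0.11, 0], "dr": [0, 0, 0.89], "jaw": 0.5}, {"travel": [0, 0.11, 0], "dr": [0, 0, 0.89], "jaw": 0.5}, {"travel": [0, 0.11, 0], "dr": [0, 0, 0.89], "jaw": 0.5}, {"travel": [0, 0.11, 0], "dr": [0, 0, 0.89], "jaw": 0.5}, {"travel": [0, 0.11, 0], "dr": [0, 0, 0.89], "jaw": 0.5}, {"travel": [0, 0.11, 0], "dr": [0, 0, 0.89], "jaw": 0.5}, {"travel": [0, 0.11, 0], "dr": [0, 0, 0.89], "jaw": 0.5}, {"travel": [0, 0.11, 0], "dr": [0, 0, 0.89], "jaw": 0.5}, {"travel": [0, 0.11, 0], "dr": [0, 0, 0.89], "jaw": 0.5}, {"travel": [0, 0.11, 0], "dr": [0, 0, 0.89], "jaw": 0.5}])

```text
time: 45.4
ee_pos: [0.6107, 0.0687, 0.208]
eef_rot: [0.705, 0.709, -0.0, -0.0]
force: [0.4, -0.7, 0.9]
width: 0.0429
gripper_force: 0.0
```

drive_tool(commands=[{"travel": [0, 0, 0], "dr": [0, 0, 0], "jaw": 0.5}, {"travel": [0, 0, 0], "dr": [0, 0, 0], "jaw": 0.5}, {"travel": [0, 0, 0], "dr": [0, 0, 0], "jaw": 0.5}])

```text
time: 45.7
ee_pos: [0.6108, 0.0689, 0.2082]
eef_rot: [0.705, 0.709, -0.0, 0.0]
force: [0.2, 0.5, -0.9]
width: 0.0426
gripper_force: 0.0
```

```bash
python3 - <<'E'
from h import *
c=cap('wrist','w12.png');s=read_state();t=s['ee_pos'];print(t,R.from_quat(s['eef_rot']).as_matrix()[:,0].round(3))
g=c['image'].astype(int).max(2)
for y in(.16,.175):
    r=int(proj(c,(.605,y,.072))[1]);print(y,r,[(u,d,onz(c,u,r,.072)[0].round(4)) for u,d in edges(g,r=r,lo=80,hi=580,th=35)])
for x in(.527,.605,.683):
    for dx in(-.02,.02):
        u=int(proj(c,(x+dx,.16,.038))[0]);print(x+dx,[(v,d,onz(c,u,v,.037)[1].round(4)) for v,d in edges(g,col=u,lo=5,hi=260,th=30)])
E
```

```text
[0.61086107 0.06892283 0.20819679] [-0.006  1.     0.   ]
0.16 84 [(169, -90, np.float64(0.5041)), (171, 67, np.float64(0.5055)), (211, -80, np.float64(0.5329)), (221, 82, np.float64(0.5398)), (257, -82, np.float64(0.5645)), (262, 93, np.float64(0.5679)), (271, -75, np.float64(0.5741)), (273, 70, np.float64(0.5755)), (359, -76, np.float64(0.6345)), (364, 91, np.float64(0.6379)), (373, -76, np.float64(0.6441)), (376, 46, np.float64(0.6461)), (412, -48, np.float64(0.6708)), (421, 80, np.float64(0.677)), (462, -88, np.float64(0.7051)), (466, 90, np.float64(0.7078)), (499, -49, np.float64(0.7305)), (575, 49, np.float64(0.7826))]
0.175 60 [(167, -86, np.float64(0.5045)), (170, 53, np.float64(0.5065)), (209, -72, np.float64(0.5328)), (220, 71, np.float64(0.5402)), (257, -87, np.float64(0.5652)), (262, 79, np.float64(0.5686)), (270, -83, np.float64(0.574)), (273, 61, np.float64(0.576)), (360, -88, np.float64(0.6347)), (365, 92, np.float64(0.638)), (374, -88, np.float64(0.6441)), (378, 47, np.float64(0.6468)), (414, -47, np.float64(0.6711)), (423, 80, np.float64(0.6771)), (465, -69, np.float
[... 363 characters left out ...]
0.0497))]
0.585 [(8, 95, np.float64(0.2133)), (128, 33, np.float64(0.129)), (136, -93, np.float64(0.1228)), (139, 94, np.float64(0.1205)), (209, -45, np.float64(0.0631))]
0.625 [(6, -99, np.float64(0.2148)), (10, 94, np.float64(0.2122)), (137, -107, np.float64(0.1223)), (140, 97, np.float64(0.12)), (147, -34, np.float64(0.1145)), (149, 37, np.float64(0.1129)), (214, -51, np.float64(0.059))]
0.663 [(7, -107, np.float64(0.2143)), (10, 113, np.float64(0.2124)), (138, -85, np.float64(0.1217)), (141, 81, np.float64(0.1194))]
0.7030000000000001 [(8, -100, np.float64(0.2139)), (12, 99, np.float64(0.2113)), (131, 34, np.float64(0.1273)), (139, -85, np.float64(0.1212)), (142, 80, np.float64(0.1188))]
```

drive_tool(commands=[{"travel": [0.1, -0.1, 0.05], "dr": [0, 0, 0.014], "jaw": 0.5}, {"travel": [0.18, -0.209, 0.1], "dr": [0, 0, 0.014], "jaw": 0.5}, {"travel": [0.258, -0.209, 0.15], "dr": [0, 0, 0.014], "jaw": 0.5}, {"travel": [0.258, -0.209, 0.22], "dr": [0, 0, 0.014], "jaw": 0.5}, {"travel": [0.258, -0.209, 0.22], "dr": [0, 0, 0.014], "jaw": 0.5}, {"travel": [0.258, -0.209, 0.3], "dr": [0, 0, 0.014], "jaw": 0.5}, {"travel": [0.258, -0.209, 0.37], "dr": [0, 0, 0.014], "jaw": 0.5}, {"travel": [0.258, -0.209, 0.42], "dr": [0, 0, 0.014], "jaw": 0.5}, {"travel": [0.258, -0.209, 0.448], "dr": [0, 0, 0.014], "jaw": 0.5}, {"travel": [0.258, -0.209, 0.448], "dr": [0, 0, 0.014], "jaw": 0.5}, {"travel": [0.258, -0.209, 0.448], "dr": [0, 0, 0.014], "jaw": 0.5}])

```text
time: 46.85
ee_pos: [0.5279, 0.1714, 0.0301]
eef_rot: [0.713, 0.701, 0.001, 0.0]
force: [0.7, -0.3, -0.2]
width: 0.0424
gripper_force: 0.0
```

drive_tool(commands=[{"travel": [0, 0, 0], "dr": [0, 0, 0], "jaw": 0}, {"travel": [0, 0, 0], "dr": [0, 0, 0], "jaw": 0}, {"travel": [0, 0, 0], "dr": [0, 0, 0], "jaw": 0}, {"travel": [0, 0, 0], "dr": [0, 0, 0], "jaw": 0}, {"travel": [0, 0, 0], "dr": [0, 0, 0], "jaw": 0}], squeeze=60)

```text
time: 47.35
ee_pos: [0.5275, 0.1721, 0.0303]
eef_rot: [0.713, 0.701, 0.001, 0.0]
force: [-1.0, -0.1, 6.2]
width: 0.0108
gripper_force: 60.3
```

drive_tool(commands=[{"travel": [0, 0, -0.04], "dr": [0, 0, 0], "jaw": 0}, {"travel": [0, 0, -0.15], "dr": [0, 0, 0], "jaw": 0}, {"travel": [0, 0, -0.27], "dr": [0, 0, 0], "jaw": 0}, {"travel": [-0.05, 0, -0.38], "dr": [0, 0, -0.01], "jaw": 0}, {"travel": [-0.15, -0.02, -0.48], "dr": [0, 0, -0.01], "jaw": 0}, {"travel": [-0.27, -0.04, -0.53], "dr": [0, 0, -0.01], "jaw": 0}, {"travel": [-0.97, -0.084, -0.53], "dr": [0, 0, -0.01], "jaw": 0}, {"travel": [-0.97, -0.084, -0.53], "dr": [0, 0, -0.01], "jaw": 0}, {"travel": [-0.97, -0.084, -0.53], "dr": [0, 0, -0.01], "jaw": 0}, {"travel": [-0.97, -0.084, -0.53], "dr": [0, 0, -0.01], "jaw": 0}, {"travel": [-0.97, -0.084, -0.53], "dr": [0, 0, -0.01], "jaw": 0}, {"travel": [-0.97, -0.084, -0.53], "dr": [0, 0, -0.01], "jaw": 0}])

```text
time: 48.55
ee_pos: [0.4854, -0.2188, 0.2413]
eef_rot: [0.708, 0.706, -0.0, 0.0]
force: [0.4, -0.8, -1.6]
width: 0.0107
gripper_force: 59.4
```

drive_tool(commands=[{"travel": [-0.1, 0, 0], "dr": [0, 0, 0], "jaw": 0}, {"travel": [-0.1, 0, 0], "dr": [0, 0, 0], "jaw": 0}, {"travel": [-0.1, 0, 0], "dr": [0, 0, 0], "jaw": 0}, {"travel": [-0.1, 0, 0], "dr": [0, 0, 0], "jaw": 0}, {"travel": [-0.1, 0, 0], "dr": [0, 0, 0], "jaw": 0}, {"travel": [-0.1, 0, 0], "dr": [0, 0, 0], "jaw": 0}])

```text
time: 49.15
ee_pos: [0.4869, -0.2544, 0.241]
eef_rot: [0.707, 0.708, 0.0, -0.0]
force: [-0.1, 0.5, -1.6]
width: 0.0108
gripper_force: 59.3
```

```bash
python3 - <<'E'
from h import *
c=cap('wrist','w13.png');s=read_state();t=s['ee_pos'];print(t,s['width'],R.from_quat(s['eef_rot']).as_matrix()[:,0].round(3))
g=c['image'].astype(int).max(2)
for r in(130,190,250):print(r,[(u,d,onz(c,u,r,.003)[:2].round(4).tolist()) for u,d in edges(g,r=r,lo=130,hi=500,th=55)])
for u in(220,420):print('c',u,[(v,d,onz(c,u,v,.003)[:2].round(4).tolist()) for v,d in edges(g,col=u,lo=5,hi=420,th=55)])
a=cap('scene');im=a['image'].astype(int).max(2);m=cv2.morphologyEx((im<60).astype(np.uint8),cv2.MORPH_OPEN,np.ones((3,3)))
for r in rects(a,.003,m,4000):print('scene',r)
E
```

```text
[ 0.48690095 -0.25466053  0.24106761] 0.010038221702845795 [-0.001  1.     0.   ]
130 [(195, -80, [0.3649, -0.2001]), (446, 107, [0.6029, -0.1998])]
190 [(202, -60, [0.3662, -0.2578]), (442, 96, [0.6044, -0.2575])]
250 [(209, -92, [0.3677, -0.3211]), (242, 71, [0.4021, -0.3211]), (258, 59, [0.4188, -0.3211]), (307, -79, [0.4698, -0.321]), (338, 67, [0.502, -0.321]), (403, -111, [0.5697, -0.3209]), (438, 103, [0.6061, -0.3209])]
c 220 [(62, -83, [0.3932, -0.1405]), (365, -105, [0.3682, -0.4617])]
c 420 [(56, -112, [0.5734, -0.1354]), (359, 116, [0.5973, -0.4533]), (369, -69, [0.5983, -0.4667])]
scene (array([ 489.9, -298.9]), array([240.4, 317.3]), 1.6, array([191., 351.]), 12664.5)
scene (array([-1145.7,   804.7]), array([ 473., 3021.]), 59.5, array([169., 126.]), 10964.0)
```

drive_tool(commands=[{"travel": [-0.06, -0.1, 0.08], "dr": [0, 0, -0.016], "jaw": 0}, {"travel": [-0.113, -0.185, 0.16], "dr": [0, 0, -0.016], "jaw": 0}, {"travel": [-0.113, -0.185, 0.26], "dr": [0, 0, -0.016], "jaw": 0}, {"travel": [-0.113, -0.185, 0.36], "dr": [0, 0, -0.016], "jaw": 0}, {"travel": [-0.113, -0.185, 0.46], "dr": [0, 0, -0.016], "jaw": 0}, {"travel": [-0.113, -0.185, 0.53], "dr": [0, 0, -0.016], "jaw": 0}, {"travel": [-0.113, -0.185, 0.57], "dr": [0, 0, -0.016], "jaw": 0}, {"travel": [-0.113, -0.185, 0.57], "dr": [0, 0, -0.016], "jaw": 0}, {"travel": [-0.113, -0.185, 0.57], "dr": [0, 0, -0.016], "jaw": 0}, {"travel": [-0.113, -0.185, 0.57], "dr": [0, 0, -0.016], "jaw": 0}])

```text
time: 50.25
ee_pos: [0.4136, -0.3014, 0.0142]
eef_rot: [0.698, 0.716, 0.0, 0.001]
force: [0.6, -0.8, -1.5]
width: 0.0108
gripper_force: 59.2
```

drive_tool(commands=[{"travel": [0, 0, 0.012], "dr": [0, 0, 0], "jaw": 0}, {"travel": [0, 0, 0.022], "dr": [0, 0, 0], "jaw": 0}, {"travel": [0, 0, 0.026], "dr": [0, 0, 0], "jaw": 0}, {"travel": [0, 0, 0.026], "dr": [0, 0, 0], "jaw": 0}])

```text
time: 50.65
ee_pos: [0.4128, -0.3007, 0.0033]
eef_rot: [0.698, 0.716, 0.0, 0.0]
force: [-1.8, 1.8, 7.0]
width: 0.0105
gripper_force: 60.4
```

drive_tool(commands=[{"travel": [0, 0, 0], "dr": [0, 0, 0], "jaw": 0.4}, {"travel": [0, 0, 0], "dr": [0, 0, 0], "jaw": 0.4}, {"travel": [0, 0, 0], "dr": [0, 0, 0], "jaw": 0.4}, {"travel": [0, 0, -0.1], "dr": [0, 0, 0], "jaw": 0.4}, {"travel": [0, 0, -0.21], "dr": [0, 0, 0], "jaw": 0.5}, {"travel": [0, 0, -0.32], "dr": [0, 0, 0], "jaw": 0.5}, {"travel": [0.05, 0.03, -0.42], "dr": [0, 0, 0], "jaw": 0.5}, {"travel": [0.15, 0.09, -0.45], "dr": [0, 0, 0.027], "jaw": 0.5}, {"travel": [0.26, 0.15, -0.45], "dr": [0, 0, 0.027], "jaw": 0.5}])

```text
time: 51.55
ee_pos: [0.472, -0.196, 0.1856]
eef_rot: [0.715, 0.699, 0.002, 0.003]
force: [1.1, 0.4, 0.3]
width: 0.0426
gripper_force: 0.0
```

drive_tool(commands=[{"travel": [0.9, 0.355, 0], "dr": [0, 0, 0], "jaw": 0.5}, {"travel": [0.9, 0.355, 0], "dr": [0, 0, 0], "jaw": 0.5}, {"travel": [0.9, 0.355, 0], "dr": [0, 0, 0], "jaw": 0.5}, {"travel": [0.9, 0.355, 0], "dr": [0, 0, 0], "jaw": 0.5}, {"travel": [0.9, 0.355, 0], "dr": [0, 0, 0], "jaw": 0.5}, {"travel": [0.9, 0.355, 0], "dr": [0, 0, 0], "jaw": 0.5}, {"travel": [0.9, 0.355, 0], "dr": [0, 0, 0], "jaw": 0.5}, {"travel": [0.9, 0.355, 0], "dr": [0, 0, 0], "jaw": 0.5}, {"travel": [0.9, 0.355, 0], "dr": [0, 0, 0], "jaw": 0.5}, {"travel": [0.9, 0.355, 0], "dr": [0, 0, 0], "jaw": 0.5}, {"travel": [0.9, 0.355, 0], "dr": [0, 0, 0], "jaw": 0.5}])

```text
time: 52.65
ee_pos: [0.6182, 0.1601, 0.1824]
eef_rot: [0.714, 0.7, -0.001, 0.0]
force: [-0.8, -0.0, 0.3]
width: 0.0426
gripper_force: 0.0
```

```bash
cat >> h.py <<'E'
def ribs(c,y,z=.072,lo=60,hi=620,th=35):
    g=c['image'].astype(int).max(2);r=int(round(proj(c,(.6,y,z))[1]))
    return r,[(u,d,float(onz(c,u,r,z)[0].round(4)),float(onz(c,u,r,.038)[0].round(4))) for u,d in edges(g,r=r,lo=lo,hi=hi,th=th)]
E
python3 - <<'E'
from h import *
c=cap('wrist','w14.png');s=read_state();t=s['ee_pos'];print(t,R.from_quat(s['eef_rot']).as_matrix()[:,0].round(3))
print(ribs(c,.165))
E
```

```text
[0.61834388 0.15983258 0.18259618] [ 0.021  1.    -0.001]
(216, [(162, -92, 0.5061, 0.4922), (253, 88, 0.5692, 0.563), (262, -63, 0.5755, 0.5701), (264, 70, 0.5769, 0.5716), (312, -50, 0.6101, 0.609), (315, 50, 0.6122, 0.6113), (348, -84, 0.6351, 0.637), (353, 87, 0.6385, 0.6409), (362, -81, 0.6448, 0.6479), (364, 59, 0.6462, 0.6494), (400, -45, 0.6711, 0.6774), (409, 81, 0.6773, 0.6844), (449, -88, 0.705, 0.7155), (453, 82, 0.7078, 0.7186), (497, -57, 0.7382, 0.7528), (562, 55, 0.7832, 0.8033)])
```

drive_tool(commands=[{"travel": [0.0185, -0.0355, 0.1], "dr": [0, 0, 0], "jaw": 0.5}, {"travel": [0.0185, -0.0355, 0.2], "dr": [0, 0, 0], "jaw": 0.5}, {"travel": [0.0185, -0.0355, 0.28], "dr": [0, 0, 0], "jaw": 0.5}, {"travel": [0.0185, -0.0355, 0.34], "dr": [0, 0, 0], "jaw": 0.5}, {"travel": [0.0185, -0.0355, 0.382], "dr": [0, 0, 0], "jaw": 0.5}, {"travel": [0.0185, -0.0355, 0.382], "dr": [0, 0, 0], "jaw": 0.5}, {"travel": [0.0185, -0.0355, 0.382], "dr": [0, 0, 0], "jaw": 0.5}, {"travel": [0.0185, -0.0355, 0.382], "dr": [0, 0, 0], "jaw": 0}, {"travel": [0.0185, -0.0355, 0.382], "dr": [0, 0, 0], "jaw": 0}, {"travel": [0.0185, -0.0355, 0.382], "dr": [0, 0, 0], "jaw": 0}, {"travel": [0.0185, -0.0355, 0.382], "dr": [0, 0, 0], "jaw": 0}, {"travel": [0.0185, -0.0355, 0.382], "dr": [0, 0, 0], "jaw": 0}], squeeze=60)

```text
time: 53.9
ee_pos: [0.6055, 0.1699, 0.0314]
eef_rot: [0.713, 0.701, 0.001, 0.001]
force: [-0.3, -0.6, 6.6]
width: 0.0102
gripper_force: 60.6
```

drive_tool(commands=[{"travel": [0, 0, -0.04], "dr": [0, 0, 0], "jaw": 0}, {"travel": [0, 0, -0.14], "dr": [0, 0, 0], "jaw": 0}, {"travel": [0, 0, -0.25], "dr": [0, 0, 0], "jaw": 0}, {"travel": [-0.05, -0.01, -0.35], "dr": [0, 0, -0.027], "jaw": 0}, {"travel": [-0.15, -0.04, -0.4], "dr": [0, 0, -0.027], "jaw": 0}, {"travel": [-0.27, -0.07, -0.4], "dr": [0, 0, -0.027], "jaw": 0}, {"travel": [-0.39, -0.1, -0.4], "dr": [0, 0, -0.027], "jaw": 0}, {"travel": [-0.5, -0.13, -0.4], "dr": [0, 0, -0.027], "jaw": 0}])

```text
time: 54.7
ee_pos: [0.5478, -0.0316, 0.1911]
eef_rot: [0.699, 0.715, 0.0, 0.0]
force: [0.6, -0.4, -2.0]
width: 0.0105
gripper_force: 59.7
```

drive_tool(commands=[{"travel": [-0.66, -0.14, 0], "dr": [0, 0, 0], "jaw": 0}, {"travel": [-0.66, -0.14, 0], "dr": [0, 0, 0], "jaw": 0}, {"travel": [-0.66, -0.14, 0], "dr": [0, 0, 0], "jaw": 0}, {"travel": [-0.66, -0.14, 0], "dr": [0, 0, 0], "jaw": 0}, {"travel": [-0.66, -0.14, 0], "dr": [0, 0, 0], "jaw": 0}, {"travel": [-0.66, -0.14, 0], "dr": [0, 0, 0], "jaw": 0}, {"travel": [-0.66, -0.14, 0], "dr": [0, 0, 0], "jaw": 0}, {"travel": [-0.66, -0.14, 0], "dr": [0, 0, 0], "jaw": 0}, {"travel": [-0.66, -0.14, 0], "dr": [0, 0, 0], "jaw": 0}])

```text
time: 55.6
ee_pos: [0.4999, -0.2927, 0.19]
eef_rot: [0.698, 0.717, 0.001, -0.0]
force: [0.1, -0.1, -2.0]
width: 0.0103
gripper_force: 59.6
```

```bash
python3 - <<'E'
from h import *
c=cap('wrist','w15.png');s=read_state();t=s['ee_pos'];print(t)
g=c['image'].astype(int).max(2)
for y in(-.27,-.285):
    r=int(proj(c,(.413,y,.011))[1]);print(y,r,[(u,d,onz(c,u,r,.011)[:2].round(4).tolist()) for u,d in edges(g,r=r,lo=60,hi=640,th=40)])
u=int(proj(c,(.40,-.28,.011))[0]);print(u,[(v,d,onz(c,u,v,.011)[:2].round(4).tolist()) for v,d in edges(g,col=u,lo=5,hi=470,th=40)])
E
```

```text
[ 0.49994098 -0.29270399  0.18994592]
-0.27 171 [(88, -52, [0.3023, -0.2727]), (169, -58, [0.37, -0.2709]), (179, 110, [0.3784, -0.2707]), (259, -108, [0.4452, -0.2689]), (447, 107, [0.6021, -0.2648]), (551, -51, [0.6889, -0.2625]), (562, 59, [0.6981, -0.2622])]
-0.285 188 [(171, -59, [0.3704, -0.2853]), (181, 120, [0.3789, -0.2851]), (216, -45, [0.4085, -0.2843]), (228, 55, [0.4186, -0.284]), (259, -72, [0.4449, -0.2833]), (446, 97, [0.603, -0.2791]), (559, -42, [0.6986, -0.2766]), (568, 51, [0.7062, -0.2764])]
205 [(154, 90, [0.401, -0.2561]), (256, -90, [0.3953, -0.3462]), (359, 118, [0.3885, -0.4537]), (364, -123, [0.3881, -0.4595])]
```

drive_tool(commands=[{"travel": [-0.007, -0.0315, 0.08], "dr": [0, 0, 0], "jaw": 0}, {"travel": [-0.007, -0.0315, 0.18], "dr": [0, 0, 0], "jaw": 0}, {"travel": [-0.007, -0.0315, 0.28], "dr": [0, 0, 0], "jaw": 0}, {"travel": [-0.007, -0.0315, 0.37], "dr": [0, 0, 0], "jaw": 0}, {"travel": [-0.007, -0.0315, 0.43], "dr": [0, 0, 0], "jaw": 0}, {"travel": [-0.007, -0.0315, 0.45], "dr": [0, 0, 0], "jaw": 0}, {"travel": [-0.007, -0.0315, 0.45], "dr": [0, 0, 0], "jaw": 0}, {"travel": [-0.007, -0.0315, 0.45], "dr": [0, 0, 0], "jaw": 0}])

```text
time: 56.45
ee_pos: [0.4879, -0.2979, 0.0111]
eef_rot: [0.698, 0.716, 0.0, 0.001]
force: [0.1, -0.5, -1.0]
width: 0.0106
gripper_force: 59.5
```

drive_tool(commands=[{"travel": [0, 0, 0.006], "dr": [0, 0, 0], "jaw": 0}, {"travel": [0, 0, 0.014], "dr": [0, 0, 0], "jaw": 0}, {"travel": [0, 0, 0.02], "dr": [0, 0, 0], "jaw": 0}, {"travel": [0, 0, 0.02], "dr": [0, 0, 0], "jaw": 0}])

```text
time: 56.85
ee_pos: [0.4877, -0.2982, 0.0045]
eef_rot: [0.698, 0.716, 0.001, 0.001]
force: [-4.8, 2.7, 17.7]
width: 0.0102
gripper_force: 62.2
```

drive_tool(commands=[{"travel": [0, 0, -0.008], "dr": [0, 0, 0], "jaw": 0.4}, {"travel": [0, 0, -0.008], "dr": [0, 0, 0], "jaw": 0.4}, {"travel": [0, 0, -0.008], "dr": [0, 0, 0], "jaw": 0.4}, {"travel": [0, 0, -0.1], "dr": [0, 0, 0], "jaw": 0.4}, {"travel": [0, 0, -0.21], "dr": [0, 0, 0], "jaw": 0.5}, {"travel": [0, 0, -0.32], "dr": [0, 0, 0], "jaw": 0.5}, {"travel": [0.05, 0.03, -0.42], "dr": [0, 0, 0], "jaw": 0.5}, {"travel": [0.15, 0.07, -0.45], "dr": [0, 0, 0.027], "jaw": 0.5}, {"travel": [0.26, 0.12, -0.45], "dr": [0, 0, 0.027], "jaw": 0.5}])

```text
time: 57.75
ee_pos: [0.5336, -0.1936, 0.1847]
eef_rot: [0.715, 0.699, 0.001, 0.002]
force: [1.3, -0.3, -0.1]
width: 0.043
gripper_force: 0.0
```

drive_tool(commands=[{"travel": [0.88, 0.365, 0], "dr": [0, 0, 0], "jaw": 0.5}, {"travel": [0.88, 0.365, 0], "dr": [0, 0, 0], "jaw": 0.5}, {"travel": [0.88, 0.365, 0], "dr": [0, 0, 0], "jaw": 0.5}, {"travel": [0.88, 0.365, 0], "dr": [0, 0, 0], "jaw": 0.5}, {"travel": [0.88, 0.365, 0], "dr": [0, 0, 0], "jaw": 0.5}, {"travel": [0.88, 0.365, 0], "dr": [0, 0, 0], "jaw": 0.5}, {"travel": [0.88, 0.365, 0], "dr": [0, 0, 0], "jaw": 0.5}, {"travel": [0.88, 0.365, 0], "dr": [0, 0, 0], "jaw": 0.5}, {"travel": [0.88, 0.365, 0], "dr": [0, 0, 0], "jaw": 0.5}, {"travel": [0.88, 0.365, 0], "dr": [0, 0, 0], "jaw": 0.5}, {"travel": [0.88, 0.365, 0], "dr": [0, 0, 0], "jaw": 0.5}, {"travel": [0.88, 0.365, 0], "dr": [0, 0, 0], "jaw": 0.5}])

```text
time: 58.95
ee_pos: [0.6845, 0.1544, 0.182]
eef_rot: [0.714, 0.7, -0.0, 0.0]
force: [0.2, -0.1, -0.2]
width: 0.0427
gripper_force: 0.0
```

```bash
python3 - <<'E'
from h import *
c=cap('wrist','w16.png');s=read_state();t=s['ee_pos'];print(t,R.from_quat(s['eef_rot']).as_matrix()[:,0].round(3))
print(ribs(c,.165))
E
```

```text
[0.68447827 0.15469402 0.18209408] [ 0.021  1.    -0.   ]
(210, [(76, -87, 0.514, 0.4928), (168, 78, 0.5774, 0.564), (176, -94, 0.5829, 0.5702), (268, 82, 0.6463, 0.6414), (277, -84, 0.6525, 0.6484), (279, 80, 0.6538, 0.6499), (314, 44, 0.678, 0.677), (330, -49, 0.689, 0.6894), (365, -87, 0.7131, 0.7164), (368, 100, 0.7151, 0.7187), (421, -54, 0.7516, 0.7597), (461, 59, 0.7792, 0.7906)])
```

drive_tool(commands=[{"travel": [0.029, -0.0045, 0.1], "dr": [0, 0, 0], "jaw": 0.5}, {"travel": [0.029, -0.0045, 0.2], "dr": [0, 0, 0], "jaw": 0.5}, {"travel": [0.029, -0.0045, 0.28], "dr": [0, 0, 0], "jaw": 0.5}, {"travel": [0.029, -0.0045, 0.34], "dr": [0, 0, 0], "jaw": 0.5}, {"travel": [0.029, -0.0045, 0.382], "dr": [0, 0, 0], "jaw": 0.5}, {"travel": [0.029, -0.0045, 0.382], "dr": [0, 0, 0], "jaw": 0.5}, {"travel": [0.029, -0.0045, 0.382], "dr": [0, 0, 0], "jaw": 0.5}, {"travel": [0.029, -0.0045, 0.382], "dr": [0, 0, 0], "jaw": 0}, {"travel": [0.029, -0.0045, 0.382], "dr": [0, 0, 0], "jaw": 0}, {"travel": [0.029, -0.0045, 0.382], "dr": [0, 0, 0], "jaw": 0}, {"travel": [0.029, -0.0045, 0.382], "dr": [0, 0, 0], "jaw": 0}, {"travel": [0.029, -0.0045, 0.382], "dr": [0, 0, 0], "jaw": 0}], squeeze=60)

```text
time: 60.2
ee_pos: [0.6842, 0.1685, 0.0309]
eef_rot: [0.713, 0.701, 0.001, 0.001]
force: [-1.1, 0.1, 5.9]
width: 0.0106
gripper_force: 61.4
```

drive_tool(commands=[{"travel": [0, 0, -0.04], "dr": [0, 0, 0], "jaw": 0}, {"travel": [0, 0, -0.14], "dr": [0, 0, 0], "jaw": 0}, {"travel": [0, 0, -0.25], "dr": [0, 0, 0], "jaw": 0}, {"travel": [-0.05, -0.01, -0.35], "dr": [0, 0, -0.027], "jaw": 0}, {"travel": [-0.15, -0.04, -0.4], "dr": [0, 0, -0.027], "jaw": 0}, {"travel": [-0.27, -0.07, -0.4], "dr": [0, 0, -0.027], "jaw": 0}, {"travel": [-0.39, -0.1, -0.4], "dr": [0, 0, -0.027], "jaw": 0}, {"travel": [-0.5, -0.13, -0.4], "dr": [0, 0, -0.027], "jaw": 0}])

```text
time: 61.0
ee_pos: [0.6264, -0.0331, 0.1902]
eef_rot: [0.699, 0.715, 0.0, 0.0]
force: [1.1, -0.9, -1.0]
width: 0.0107
gripper_force: 60.4
```

drive_tool(commands=[{"travel": [-0.66, -0.14, 0], "dr": [0, 0, 0], "jaw": 0}, {"travel": [-0.66, -0.14, 0], "dr": [0, 0, 0], "jaw": 0}, {"travel": [-0.66, -0.14, 0], "dr": [0, 0, 0], "jaw": 0}, {"travel": [-0.66, -0.14, 0], "dr": [0, 0, 0], "jaw": 0}, {"travel": [-0.66, -0.14, 0], "dr": [0, 0, 0], "jaw": 0}, {"travel": [-0.66, -0.14, 0], "dr": [0, 0, 0], "jaw": 0}, {"travel": [-0.66, -0.14, 0], "dr": [0, 0, 0], "jaw": 0}, {"travel": [-0.66, -0.14, 0], "dr": [0, 0, 0], "jaw": 0}, {"travel": [-0.66, -0.14, 0], "dr": [0, 0, 0], "jaw": 0}])

```text
time: 61.9
ee_pos: [0.5784, -0.294, 0.1892]
eef_rot: [0.698, 0.716, 0.001, -0.0]
force: [-0.2, 0.1, -1.4]
width: 0.0103
gripper_force: 60.4
```

```bash
python3 - <<'E'
from h import *
c=cap('wrist','w17.png');s=read_state();t=s['ee_pos'];print(t,s['width'],R.from_quat(s['eef_rot']).as_matrix()[:,0].round(3))
g=c['image'].astype(int).max(2)
for y in(-.265,-.28):
    r=int(proj(c,(.487,y,.011))[1]);print(y,r,[(u,d,onz(c,u,r,.011)[:2].round(4).tolist()) for u,d in edges(g,r=r,lo=20,hi=640,th=40)])
for x in(.40,.47):
    u=int(proj(c,(x,-.28,.011))[0]);print(u,[(v,d,onz(c,u,v,.011)[:2].round(4).tolist()) for v,d in edges(g,col=u,lo=5,hi=470,th=40)])
E
```

```text
[ 0.57855127 -0.29385447  0.18912758] 0.010208495022101277 [-0.027  1.     0.001]
-0.265 163 [(75, -61, [0.3716, -0.2674]), (83, 113, [0.3783, -0.2673]), (163, -55, [0.4445, -0.2655]), (166, -47, [0.447, -0.2654]), (173, 108, [0.4528, -0.2653]), (254, -101, [0.5199, -0.2635]), (356, 105, [0.6044, -0.2613]), (459, -51, [0.6896, -0.259]), (467, 58, [0.6962, -0.2588]), (573, -65, [0.784, -0.2565]), (614, 85, [0.8179, -0.2556])]
-0.28 181 [(78, -59, [0.3717, -0.2825]), (87, 112, [0.3793, -0.2823]), (112, -42, [0.4003, -0.2817]), (165, -47, [0.4448, -0.2805]), (168, -44, [0.4473, -0.2805]), (175, 111, [0.4532, -0.2803]), (255, -108, [0.5204, -0.2785]), (356, 101, [0.6051, -0.2763]), (473, 55, [0.7033, -0.2736]), (564, -48, [0.7797, -0.2716]), (611, 101, [0.8191, -0.2706])]
111 [(150, 88, [0.4029, -0.256]), (174, -50, [0.4002, -0.2758]), (227, 45, [0.394, -0.3222]), (253, -139, [0.3907, -0.3465]), (420, -95, [0.366, -0.5303])]
195 [(151, 94, [0.4717, -0.255]), (254, -91, [0.4653, -0.3454]), (357, 118, [0.4578, -0.4524]), (367, -128, [0.4569, -0.4638])]
```

drive_tool(commands=[{"travel": [0.001, -0.039, 0.08], "dr": [0, 0, 0], "jaw": 0}, {"travel": [0.001, -0.039, 0.18], "dr": [0, 0, 0], "jaw": 0}, {"travel": [0.001, -0.039, 0.28], "dr": [0, 0, 0], "jaw": 0}, {"travel": [0.001, -0.039, 0.36], "dr": [0, 0, 0], "jaw": 0}, {"travel": [0.001, -0.039, 0.42], "dr": [0, 0, 0], "jaw": 0}, {"travel": [0.001, -0.039, 0.445], "dr": [0, 0, 0], "jaw": 0}, {"travel": [0.001, -0.039, 0.445], "dr": [0, 0, 0], "jaw": 0}, {"travel": [0.001, -0.039, 0.445], "dr": [0, 0, 0], "jaw": 0}, {"travel": [0.001, -0.039, 0.445], "dr": [0, 0, 0], "jaw": 0}])

```text
time: 62.85
ee_pos: [0.5635, -0.2965, 0.0128]
eef_rot: [0.698, 0.716, 0.001, 0.001]
force: [-0.3, -0.2, -1.9]
width: 0.0103
gripper_force: 60.3
```

drive_tool(commands=[{"travel": [0, 0, 0.006], "dr": [0, 0, 0], "jaw": 0}, {"travel": [0, 0, 0.012], "dr": [0, 0, 0], "jaw": 0}, {"travel": [0, 0, 0.017], "dr": [0, 0, 0], "jaw": 0}, {"travel": [0, 0, 0.017], "dr": [0, 0, 0], "jaw": 0}])

```text
time: 63.25
ee_pos: [0.562, -0.296, 0.004]
eef_rot: [0.698, 0.716, -0.0, -0.0]
force: [0.3, 0.7, -1.5]
width: 0.0106
gripper_force: 60.4
```

drive_tool(commands=[{"travel": [0, 0, 0.004], "dr": [0, 0, 0], "jaw": 0}, {"travel": [0, 0, 0.006], "dr": [0, 0, 0], "jaw": 0}, {"travel": [0, 0, 0.006], "dr": [0, 0, 0], "jaw": 0}])

```text
time: 63.55
ee_pos: [0.5621, -0.296, 0.0038]
eef_rot: [0.699, 0.716, 0.0, -0.0]
force: [-5.8, 3.9, 14.3]
width: 0.0103
gripper_force: 62.5
```

drive_tool(commands=[{"travel": [0, 0, 0], "dr": [0, 0, 0], "jaw": 0.4}, {"travel": [0, 0, 0], "dr": [0, 0, 0], "jaw": 0.4}, {"travel": [0, 0, 0], "dr": [0, 0, 0], "jaw": 0.4}, {"travel": [0, 0, -0.1], "dr": [0, 0, 0], "jaw": 0.4}, {"travel": [0, 0, -0.22], "dr": [0, 0, 0], "jaw": 0.4}, {"travel": [0, 0, -0.34], "dr": [0, 0, 0], "jaw": 0.4}, {"travel": [0, 0, -0.46], "dr": [0, 0, 0], "jaw": 0.5}, {"travel": [0.08, -0.15, -0.6], "dr": [0, 0, 0], "jaw": 0.5}, {"travel": [0.08, -0.18, -0.6], "dr": [0, 0, 0], "jaw": 0.5}, {"travel": [0.08, -0.18, -0.6], "dr": [0, 0, 0], "jaw": 0.5}, {"travel": [0.08, -0.18, -0.6], "dr": [0, 0, 0], "jaw": 0.5}, {"travel": [0.08, -0.18, -0.6], "dr": [0, 0, 0], "jaw": 0.5}])

```text
time: 64.75
ee_pos: [0.4899, -0.2656, 0.2411]
eef_rot: [0.698, 0.716, -0.0, -0.0]
force: [0.2, -0.5, 0.2]
width: 0.0429
gripper_force: 0.0
```

```bash
python3 - <<'E'
from h import *
c=cap('wrist','w18.png');s=read_state();t=s['ee_pos'];print(t,s['width'])
for r in rects(c,.011,white(c,100)):
    if 350<r[0][0]<650 and -400<r[0][1]<-150:print(r)
g=c['image'].astype(int).max(2)
r=int(proj(c,(.487,-.265,.011))[1]);print([(u,d,onz(c,u,r,.011)[0].round(4),onz(c,u,r,.003)[0].round(4)) for u,d in edges(g,r=r,lo=20,hi=640,th=40)])
a=cap('scene');b=cap('side')
for n,q in(('scene',a),('side',b)):
    for r in rects(q,.011,white(q,90),150):
        if 350<r[0][0]<650 and -420<r[0][1]<-150:print(n,r)
# carriage & bystanders: compare with first pictures
for n,q in(('scene',a),('side',b)):
    o=cv2.imread('pics/%s0.png'%n)[:,:,::-1].astype(int);d=(np.abs(o-q['image']).max(2)>50).astype(np.uint8);d=cv2.morphologyEx(d,cv2.MORPH_OPEN,np.ones((3,3)))
    k,l,st,ce=cv2.connectedComponentsWithStats(d)
    print(n,[(st[i].tolist()) for i in range(1,k) if st[i,4]>40])
E
```

```text
[ 0.48979734 -0.26566624  0.24073172] 0.04296245177878249
(array([ 487. , -299.7]), array([67.3, 90.5]), 1.7, array([320., 220.]), 5746.0)
(array([ 561.1, -297.4]), array([67.6, 91.1]), 1.4, array([395., 219.]), 5848.0)
(array([ 411.9, -300.6]), array([67.2, 90.3]), 1.3, array([245., 219.]), 5738.0)
[(82, 58, np.float64(0.255), np.float64(0.2503)), (130, -58, np.float64(0.3016), np.float64(0.2979)), (199, -68, np.float64(0.3687), np.float64(0.3663)), (209, 101, np.float64(0.3784), np.float64(0.3762)), (277, -79, np.float64(0.4444), np.float64(0.4435)), (286, 122, np.float64(0.4532), np.float64(0.4525)), (354, -98, np.float64(0.5192), np.float64(0.5198)), (362, 132, np.float64(0.5269), np.float64(0.5277)), (431, -133, np.float64(0.5938), np.float64(0.596)), (440, 100, np.float64(0.6026), np.float64(0.6049)), (528, -48, np.float64(0.6879), np.float64(0.6919)), (537, 62, np.float64(0.6966), np.float64(0.7008)), (628, -69, np.float64(0.7848), np.float64(0.7908))]
scene (array([ 490.5, -298.4]), array([220.3,  98.1]), -89.2, array([191., 344.]), 2555.0)
side (array([ 415.7, -315.2]), arra
[... 1053 characters left out ...]
4, 61, 1099], [276, 112, 7, 8, 41], [266, 131, 62, 78, 2394], [450, 132, 11, 21, 122], [589, 144, 20, 12, 165], [629, 152, 11, 19, 166], [555, 158, 34, 122, 2294], [377, 218, 92, 71, 2307], [404, 244, 26, 22, 288], [619, 247, 21, 16, 180], [590, 259, 16, 6, 74], [428, 263, 15, 8, 81], [301, 266, 9, 8, 49], [312, 266, 161, 79, 3038], [288, 270, 14, 22, 146], [454, 273, 38, 46, 880], [313, 283, 10, 20, 116], [559, 282, 25, 59, 254], [571, 289, 31, 32, 331], [632, 302, 8, 20, 90], [485, 306, 66, 52, 1164], [289, 323, 27, 18, 190], [631, 323, 9, 22, 87], [460, 330, 66, 57, 1384], [545, 346, 13, 18, 158], [270, 353, 14, 10, 46], [264, 358, 14, 9, 63], [278, 366, 10, 9, 67], [525, 381, 10, 8, 49]]
```

```bash
python3 - <<'E'
from h import *
a=cap('scene');a0=cv2.imread('pics/scene0.png').max(2).astype(np.float32)
g=a['image'].astype(np.float32).max(2);ys=np.arange(.085,.135,.0025)
for n,q in(('now',g),('start',a0)):print(n,[(round(y*1000,1),int(cv2.getRectSubPix(q,(1,1),proj(a,(.69,y,.037)))[0,0])) for y in ys])
E
```

```text
now [(np.float64(85.0), 233), (np.float64(87.5), 233), (np.float64(90.0), 224), (np.float64(92.5), 193), (np.float64(95.0), 151), (np.float64(97.5), 104), (np.float64(100.0), 72), (np.float64(102.5), 55), (np.float64(105.0), 63), (np.float64(107.5), 81), (np.float64(110.0), 110), (np.float64(112.5), 151), (np.float64(115.0), 175), (np.float64(117.5), 156), (np.float64(120.0), 118), (np.float64(122.5), 87), (np.float64(125.0), 76), (np.float64(127.5), 75), (np.float64(130.0), 75), (np.float64(132.5), 76)]
start [(np.float64(85.0), 237), (np.float64(87.5), 237), (np.float64(90.0), 237), (np.float64(92.5), 238), (np.float64(95.0), 237), (np.float64(97.5), 238), (np.float64(100.0), 237), (np.float64(102.5), 237), (np.float64(105.0), 230), (np.float64(107.5), 201), (np.float64(110.0), 162), (np.float64(112.5), 116), (np.float64(115.0), 85), (np.float64(117.5), 62), (np.float64(120.0), 57), (np.float64(122.5), 73), (np.float64(125.0), 93), (np.float64(127.5), 119), (np.float64(130.0), 156), (np.float64(132.5), 170)]
```

```bash
python3 -c "
from workcell import robot
print(robot.finish_job())"
```

```text
the job is handed in; nothing more can be done
None
```

I ran all three holders through the scanner, with the carriage latched home before the button was pressed fully down, then pulled the carriage out to its stop and laid the holders flat, side by side, on the mat; the job is handed in, but it returned no verdict.

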